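# Fit the sensor card of a jigsaw-scanning rig into its card cage

### The job

Take the sensor card out of its wooden stand by the bow handle, slide it down the two card guides of the free bay in the card cage until it just rests on the connectors at the bottom, without forcing it, and let go of it there with both levers still swung out. Then swing its two injector levers inward, pushing gently and in turn, a little on each side, so that they draw the card down evenly, until both stand upright and the card is fully home; it must be the levers that seat it, not a push on the handle. Leave the other things on the table where they are.

Things in the scene. Friction and masses are not known exactly. Their poses are not given: they have to be found in the camera images.
- card: Sensor card, upright, 0.35 kg: green board 2.4 mm thick (its x), 100 mm wide (y), 80 mm deep (z 4 to 84) under a level aluminium front panel 38 x 108 x 3 mm (underside z = 84). Two grey plug blocks (10 x 36 mm, centred at y = -23 and 23) are its foot. Origin: centre of the foot's underside, z up. It starts in the wooden stand, facing about as it must in the bay.
- card_handle (a point): Middle of the grip bar of the bow handle on the card's panel, 115 mm above the card's origin. The bar runs 72 mm along the card's y, is 12 mm thick along x and 10 mm high (its underside 23 mm above the panel), with a leg near each end; pinch it across its thickness. Axes are the card's.
- lever_left (a joint): Angle of the injector lever at the card's +y end: 0 = upright (shut), growing to 1.05 rad as it swings outward, away from the panel's middle; starts at 0.85 to 1.0. Light friction (0.03 N m) keeps it where it is left. Its steel foot passes the cage's lip only beyond about 0.75 rad; below about 0.6 rad it hooks under the lip and draws the card down.
- lever_right (a joint): The same for the lever at the card's -y end; 0 = upright, positive = swung outward. Under load a lever needs 5 to 12 N at its tip; over 15 N breaks it. Pushing it also presses the card sideways in its guides, so it stalls partway until the other side has been drawn down too: expect one to four pushes a side. A lever left partway may go back by 0.1 rad as the other is pushed.
- grip_left: Grip of the left lever: a black bar 12 mm wide (x), 6 mm thick, from 5 to 50 mm beyond the pivot. Origin: the pivot, at y = +58 mm, z = 88 mm of the card; z points along the lever to its tip, x along the hinge. A finger pushing the leaning lever dead level can lock by friction: follow the arc of its tip.
- grip_right: Grip of the right lever, made the same. Origin: its pivot, at y = -58 mm, z = 88 mm of the card; z points along the lever to its tip, x along the hinge.
- tip_left (a point): Middle of the end of the left lever's grip, 50 mm from the pivot.
- tip_right (a point): Middle of the end of the right lever's grip, 50 mm from the pivot.
- slot: Free bay of the cage, fixed: two upright grey card guides facing each other along y, connectors between. Origin: middle of the bay at table height, z up. The card goes in with its axes along the bay's. Its foot lands on the connectors' floating pin guard anywhere from z = 29 down to 26 mm (feel for it); fully home it is at z = 24. The guard gives way at 16 N: keep hand pressure well below that.
- slot_mouth (a point): Middle of the free bay at the top of the guides' mouths, 94 mm above the bay's origin. The channels are 4.4 mm wide (x), their bottoms at y = +-50.7 mm, so the card has 1 mm of play in x and 0.7 mm in y on each side; they reach from z = 10 to 86 mm and flare by 4 to 5 mm a side up to the mouth.
- cage: Card cage, fixed: open-topped aluminium box 132 mm along x, 162 mm along y, 108 mm high; origin in the middle of its underside. Three bays side by side along x, 40 mm apart; the free one may be any of them. Along each side (y) a lip, 4 mm thick, top at 108 mm, juts in to 64 mm from the middle; the levers hook under it.
- fitted: A card already seated in another bay, fixed: panel 38 x 108 mm, its top 111 mm above the table, two shut levers at y = +-58 mm standing up to 162 mm above the table. Origin: middle of its bay at table height. Carry the card over or clear of these levers.
- filler: Flat aluminium blank panel over the remaining bay, 38 x 144 mm, top 110.5 mm above the table, fixed. Origin: middle of its bay at table height.
- stand: Fixed wooden stand 70 x 124 mm, base 12 mm high, with two slotted posts 52 mm high that hold the card's edges; slots 5.4 mm wide. The card's foot rests on the base. Lift the card straight up by 50 mm to clear it. Origin: middle of its underside.
- tray: Loose grey sorting tray 160 x 110 x 20 mm with puzzle pieces; origin in the middle of its underside. Leave alone.
- glue: Loose jar, 54 mm across, 75 mm high; origin in the middle of its underside. Leave alone.
- driver: Loose screwdriver, 170 mm long, lying flat on the table; leave alone.
- mug: Loose white mug, 80 mm across, 90 mm high; origin in the middle of its underside. Leave alone.
There are look-alikes about, which are no part of the job. What is shaped like the card but turquoise or yellow is not meant.

How it is judged (in metres and radians):
On the way:
1. the card has been slid down the guides and rests on the connectors, not yet pressed in, let go of and with both levers still swung out (x of card in the frame of slot between -0.004 and 0.004 m and y of card in the frame of slot between -0.004 and 0.004 m and angle between the z axis of card and the z axis of slot, either way round below 0.06 rad and angle between the y axis of card and the y axis of slot, either way round below 0.1 rad and z of card in the frame of slot between 0.0252 and 0.0305 m and value of joint each of lever_left, lever_right above 0.6 rad and contact force between the fingers and card below 0.2 N), for 0.2 s.
At the end, for the whole second after the job is handed in: The card is at rest in the free bay, upright along the guides (within 4 mm in x and y), its origin no more than 1.5 mm above the fully home height of 24 mm, and both levers are upright within 0.12 rad (x of card in the frame of slot between -0.004 and 0.004 m and y of card in the frame of slot between -0.004 and 0.004 m and angle between the z axis of card and the z axis of slot, either way round below 0.06 rad and angle between the y axis of card and the y axis of slot, either way round below 0.1 rad and z of card in the frame of slot between 0.022 and 0.0255 m and value of joint each of lever_left, lever_right below 0.12 rad and linear speed of card below 0.01 m/s); the robot touches nothing.
It fails at once if the card is forced: more than 16 N between the card and the guides or connectors while both levers are still swung out (beyond 0.6 rad) (value of joint each of lever_left, lever_right above 0.6 rad and contact force between card and slot above 16 N).
It fails at once if a lever is pushed with more than 15 N (contact force between the fingers and grip_left above 15 N or contact force between the fingers and grip_right above 15 N).
It fails at once if a bystander (tray, jar, screwdriver or mug) is moved more than 20 mm (distance of any of tray, glue, driver, mug from where it was at the start of the episode above 0.02 m).
It also fails if it takes over 72 s, if anything falls off the work surface, if the arm or the gripper's body presses on something with over 40 N, if the wrist force passes 120 N, or if a joint passes its speed limit or range.

### The arm

A 6-joint arm with a two-finger parallel gripper is mounted at the origin on the work surface. World frame = base frame: x ahead of the robot, y to its left, z up, the work surface at z = 0. Lengths are in mm, angles in rad, forces in N, time in s.
With the tool pointing down it reaches from about 275 to 750 mm from the base axis. Payload 10.2 kg.
Tool frame: the origin (TCP) lies at the very end of the fingers, on their centre line; the grasp point (between the pads) lies 19 mm behind it; z points along the fingers, y is the line along which they close (so a half turn about z gives the same grasp; the last joint's range is limited). The gripper opens to 85 mm and grips with 20 to 120 N. Pads are 22 mm wide; open, the fingers measure 114 mm over their backs; the gripper's body (76 mm by 85 mm) begins 54 mm behind the grasp point. The pads swing forward as they close: fully open they stand 13 mm farther back than shut.
Start: joints at [-1.481, 0.313, 1.498, -0, 1.331, -0.223], TCP at [161.542, -499.535, 231.294] pointing down, gripper open.
Joint ranges: [-2.94, 2.94], [-0.97, 2.17], [0.19, 2.56], [-1.23, 4.37], [0.02, 3.11], [-2.88, 2.88]. Speed limits (rad/s): [2.39, 2.39, 3.01, 3.14, 3.14, 3.14].

### API

Orientations are given as a unit quaternion [w, x, y, z].
In Python, from rig import * gives the robot as it stands. The module is installed in compiled form; this text tells all that it offers.
- The arm moves only by the shell command python3 -m crank 'ROWS' [FORCE]. ROWS is JSON, a list that holds one entry, the list of rows, each a list of 7 numbers: the shift along the tool's x, y, z in units of 25 mm (1.0 is 25 mm), then the turn, a rotation vector about the tool's x, y, z in units of 8 degrees (1.0 is 8 degrees), then the finger opening in mm, from 0 to 85.4. A call has exactly 8 rows; each row shifts and turns the commanded pose from where the row before left it, along the tool's axes as they then stand; what a row does not reach is not made up. A row lasts 1/10 s, in which the tool goes at most 50 mm and 8.59 degrees, less where a joint would pass 70% of its speed; a pose out of reach is approached as far as the arm can. A call is refused whole if a number of a shift passes 1 or a number of a turn 1, either way. A call with a gripper value outside its range is refused whole. The fingers move at their own pace and stop on an object; FORCE is the grip in N (left out, the last holds). Time passes only in rows, so rows that do not move let the fingers close, or fill a call up. It gives the time, the measured TCP pose, the force, the opening and the grip force at its end, in the units of the state.
- sense(): the state, without advancing time (a new reading comes with each control period).
- capture(name): name is "side" or "top" or "wrist"; returns the picture (420x560x3 uint8, blue, green, red); there is no depth.
- camera_model(name): a dict with "fx", "fy", "cx", "cy" (pixels), "world_from_camera" (4x4, takes a point from camera to world coordinates); the wrist camera has in their place "T_tool_cam" (4x4, takes a point from camera to tool coordinates, whose origin is the TCP and whose axes are the flange's). Camera axes: x right, y up, looking along -z (the intrinsics and any distortion apply to the point x, -y, -z); pixel columns grow to the right and rows downward; lengths in mm; the calibration is good to about 2 mm. A picture is of the moment at which its call begins: read the wrist's pose just before it. camera_model takes no time and is no camera call.
- finish_job(): hands the job in; it is judged then, once.
The state is a dict: "time_s": time; "joints": joint angles; "dq": joint speeds; "tau": joint torques, N m; "eef_pos": TCP position; "ee_rot": TCP orientation; "force": force on the tool from outside, world axes, zero at the start; "wrist_torque": the same for the moment, N m; "grip_width": opening from 0.0 (shut) to 1.0 (fully open); "grip_force": force on a finger pad.
Only numpy, scipy, OpenCV 4.12 (cv2) and the standard library are available. Lean on these libraries where they do the work, as an engineer would, in place of code of your own. Each camera call takes 0.05 s, during which the arm holds its last target. There are 200 camera calls.

## Working session

There is one attempt and no reset: what is moved stays moved. The work goes in short steps, Python scripts to look and compute and a shell command to move; the robot and the scene stay as the last step left them, time stands still between calls to the robot, and variables do not carry over. Pictures are saved under pics/ and viewed, at most 10 in all, crops included, and the job is handed in when it is done.

```bash
mkdir -p pics; cat > h.py <<'E'
from rig import *
import numpy as np, cv2
from scipy.spatial.transform import Rotation as R
def Rt(s): q=s["ee_rot"]; return R.from_quat([q[1],q[2],q[3],q[0]]).as_matrix()
def cam(name,s=None):
    m=camera_model(name)
    if name=="wrist":
        T=np.eye(4); T[:3,:3]=Rt(s); T[:3,3]=s["eef_pos"]; W=T@np.array(m["T_tool_cam"])
    else: W=np.array(m["world_from_camera"])
    return m,W
def ray(mw,u,v):
    m,W=mw; d=np.array([(u-m["cx"])/m["fx"],-(v-m["cy"])/m["fy"],-1.]); return W[:3,3],W[:3,:3]@d
def plane(mw,u,v,z):
    o,d=ray(mw,u,v); return o+d*(z-o[2])/d[2]
def tri(a,b):
    (o1,d1),(o2,d2)=a,b; A=np.c_[d1,-d2]; t=np.linalg.lstsq(A,o2-o1,rcond=None)[0]
    p,q=o1+t[0]*d1,o2+t[1]*d2; return (p+q)/2,np.linalg.norm(p-q)
def proj(mw,P):
    m,W=mw; p=np.linalg.inv(W)@np.r_[P,1]; return m["cx"]+m["fx"]*p[0]/-p[2], m["cy"]+m["fy"]*p[1]/p[2]
E
python3 - <<'E'
from h import *
s=sense(); print(s)
for n in ("side","top"):
    m=camera_model(n); print(n,m)
    cv2.imwrite(f"pics/{n}0.png",capture(n))
print(camera_model("wrist"))
E
```

```text
{'time_s': 0.0, 'joints': array([-1.48141989e+00,  3.13469724e-01,  1.49843304e+00, -1.09496068e-05,
        1.33102169e+00, -2.23378122e-01]), 'dq': array([ 0.0026481 , -0.00012599,  0.00093241,  0.00077293, -0.00080505,
        0.00059974]), 'tau': array([-1.52388252e-04, -4.12274837e+01, -2.59740651e+01, -1.97266386e-04,
        4.25568302e-03, -3.76480671e-05]), 'eef_pos': array([ 161.5052125 , -499.26667478,  230.72651293]), 'ee_rot': array([-6.64761205e-04,  9.87797547e-01,  1.55741976e-01,  3.92770589e-05]), 'force': array([ 0.19873676, -0.45563209,  0.37370931]), 'wrist_torque': array([0.04779232, 0.03074036, 0.0309377 ]), 'grip_force': 0.0, 'grip_width': 0.9984865507553765}
side {'fx': 542.6981564024636, 'fy': 542.6981564024636, 'cx': 269.9114021977706, 'cy': 211.623481761562, 'world_from_camera': array([[-9.53036117e-01,  1.48347558e-01, -2.64036289e-01,
         2.35807835e+02],
       [-3.02076185e-01, -5.28169902e-01,  7.93590911e-01,
         8.99120217e+02],
       [-2.17287467e-02,  8.36079875e-01,  5.48177257e-01,
         7.78702270e+02],
       [ 0.00000000e+00,  0
[... 279 characters left out ...]
656681e-01,  2.25921861e-02, -1.32708005e-02,
        -7.97789174e+01],
       [-1.01734861e-02,  1.32074816e-01,  9.91187542e-01,
         1.32255289e+03],
       [ 0.00000000e+00,  0.00000000e+00,  0.00000000e+00,
         1.00000000e+00]])}
{'fx': 320.6983434963959, 'fy': 320.6983434963959, 'cx': 276.25626526209123, 'cy': 210.785873546132, 'T_tool_cam': array([[ 8.78673486e-04,  9.47048532e-01,  3.21089248e-01,
         8.25880531e+01],
       [ 9.99999471e-01, -6.60708326e-04, -7.87787734e-04,
        -1.52166632e+00],
       [-5.33926877e-04,  3.21089771e-01, -9.47048612e-01,
        -1.43374193e+02],
       [ 0.00000000e+00,  0.00000000e+00,  0.00000000e+00,
         1.00000000e+00]])}
```

View pics/top0.png

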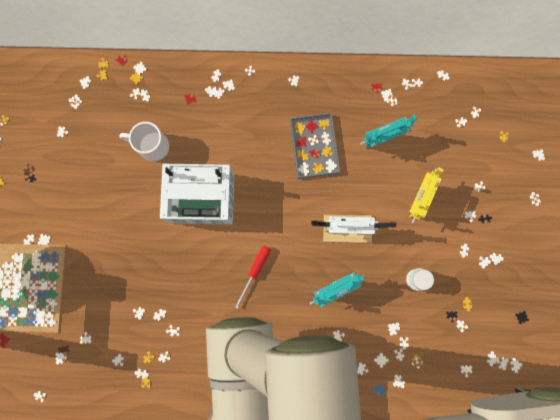

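View pics/side0.png

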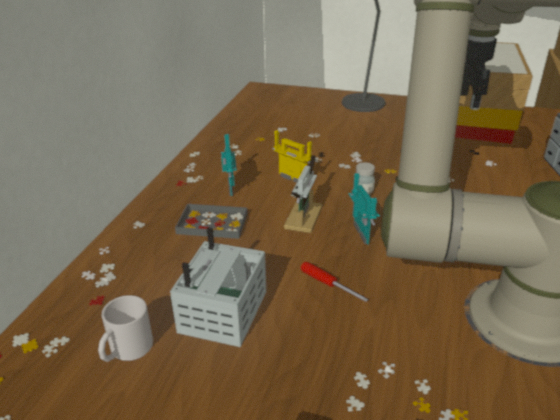

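The top view shows the card in its stand at (353,225): aluminium panel, black levers swung out to (318,224) and (390,225). The cage is at (197,193), with its open bay at about (198,208).

Things that could be mistaken for the card:
- turquoise at (388,131) and (338,289)
- yellow at (426,194)
- the fitted card in the cage at (195,175)

I choose (353,225), which is in the wooden stand, and check it with a close crop.

```bash
python3 - <<'E'
from h import *
t=cv2.imread("pics/top0.png"); s=cv2.imread("pics/side0.png")
r=lambda i,x0,x1,y0,y1,w,h: cv2.resize(i[y0:y1,x0:x1],(w,h),interpolation=cv2.INTER_CUBIC)
a=r(t,305,405,205,250,400,180); b=r(t,155,240,160,227,400,315)
c=r(s,270,330,150,235,400,566); d=r(s,170,270,225,345,400,480)
L=np.vstack([a,b,np.zeros((105,400,3),np.uint8)]); L=L[:600]; Rr=np.zeros((600,400,3),np.uint8)
Rr[:480]=d; 
cv2.imwrite("pics/crop1.png",np.hstack([L,Rr])) 
mw=cam("top")
print("stand/card panel",plane(mw,353,225,99)); print("lever tips",plane(mw,315,223.5,125),plane(mw,394,225,125))
for p in [(161,222),(230,222),(232,165),(163,165)]: print("cage corner",plane(mw,*p,108))
print("bay", plane(mw,198,208,60))
E
```

```text
stand/card panel [ 518.52235883 -228.06209378   99.        ]
lever tips [ 517.32826267 -136.11914864  125.        ] [ 518.06876274 -320.50098253  125.        ]
cage corner [514.21328453 229.5329272  108.        ]
cage corner [518.00848283  65.09165809 108.        ]
cage corner [656.30835086  65.53565803 108.        ]
cage corner [652.64962917 232.4341668  108.        ]
bay [556.02297456 151.65582163  60.        ]
```

View pics/crop1.png

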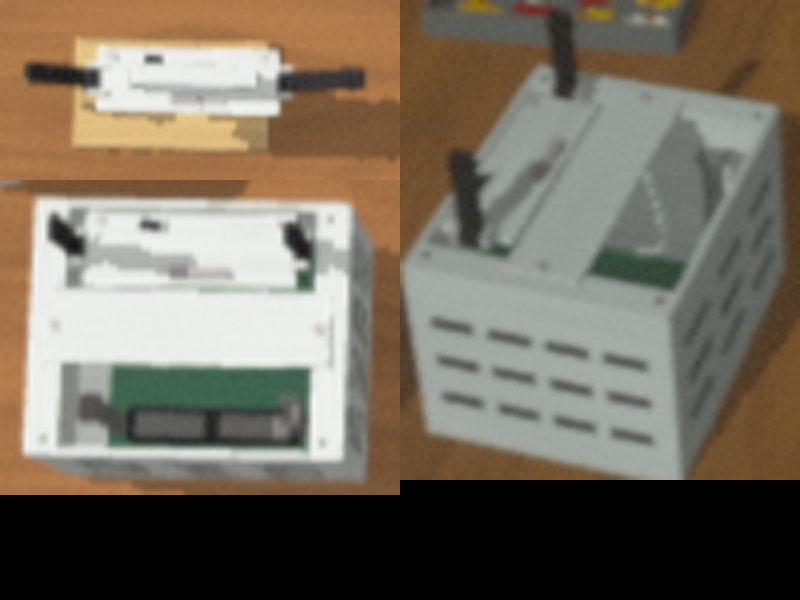

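The crop shows the card with aluminium panel and bow handle, black levers out at about (315,224) and (394,225). In the cage, the free bay with dark connectors is the one nearest the robot, the filler is in the middle and the fitted card is farthest.

```bash
cat >> h.py <<'E'
from scipy.linalg import logm
def goal(pos,yaw,n,tilt=None):
    "units per row (constant body twist) from measured pose to pos with tool down, tool x at yaw"
    s=sense(); A=np.eye(4); A[:3,:3]=Rt(s); A[:3,3]=s["eef_pos"]
    c,q=np.cos(yaw),np.sin(yaw); B=np.eye(4); B[:3,:3]=np.array([[c,q,0],[q,-c,0],[0,0,-1]]).T if 0 else np.array([[c,q,0],[q,-c,0],[0,0,-1]])
    if tilt is not None: B[:3,:3]=B[:3,:3]@R.from_rotvec(tilt).as_matrix()
    B[:3,3]=pos; X=np.linalg.inv(A)@B
    L=np.real(logm(X)); w=np.array([L[2,1],L[0,2],L[1,0]])
    print("straight(tool mm)",np.round(X[:3,3],1),"rotdeg",np.round(np.degrees(w),2),"F",np.round(s["force"],1),"t",round(s["time_s"],2))
    print("twist row",np.round(np.r_[L[:3,3]/25,np.degrees(w)/8]/n,3))
E
python3 - <<'E'
from h import *
goal([518,-228,235],np.pi/2,24)
E
```

```text
straight(tool mm) [ 422.7 -148.4   -3.9] rotdeg [-5.000e-02 -5.000e-02 -7.208e+01] F [ 0.  -0.6 -0. ] t 0.1
twist row [ 0.765  0.229 -0.007 -0.    -0.    -0.375]
```

```bash

python3 -m crank '[[[0.765,0.229,0,0,0,-0.375,60],[0.765,0.229,0,0,0,-0.375,60],[0.765,0.229,0,0,0,-0.375,60],[0.765,0.229,0,0,0,-0.375,60],[0.765,0.229,0,0,0,-0.375,60],[0.765,0.229,0,0,0,-0.375,60],[0.765,0.229,0,0,0,-0.375,60],[0.765,0.229,0,0,0,-0.375,60]]]' 40
python3 -m crank '[[[0.765,0.229,0,0,0,-0.375,60],[0.765,0.229,0,0,0,-0.375,60],[0.765,0.229,0,0,0,-0.375,60],[0.765,0.229,0,0,0,-0.375,60],[0.765,0.229,0,0,0,-0.375,60],[0.765,0.229,0,0,0,-0.375,60],[0.765,0.229,0,0,0,-0.375,60],[0.765,0.229,0,0,0,-0.375,60]]]'
python3 -m crank '[[[0.765,0.229,0,0,0,-0.375,60],[0.765,0.229,0,0,0,-0.375,60],[0.765,0.229,0,0,0,-0.375,60],[0.765,0.229,0,0,0,-0.375,60],[0.765,0.229,0,0,0,-0.375,60],[0.765,0.229,0,0,0,-0.375,60],[0.765,0.229,0,0,0,-0.375,60],[0.765,0.229,0,0,0,-0.375,60]]]'
python3 - <<'E'
from h import *
s=sense(); i=capture("wrist"); cv2.imwrite("pics/w1.png",i); np.save("w1.npy",s,allow_pickle=True); print(s["eef_pos"],s["ee_rot"],s["force"],s["time_s"])
goal([518,-228,235],np.pi/2,1)
mw=cam("wrist",s)
for z,p in [(132,(518,-228)),(99,(518,-174)),(99,(518,-282))]: print(proj(mw,[*p,z]))
E
```

```text
time_s: 0.9
eef_pos: [317.5, -466.8, 230.8]
ee_rot: [-0.0, 0.933, 0.359, -0.0]
force: [0.5, -0.2, 1.2]
grip_width: 0.701
grip_force: 0.0
time_s: 1.7
eef_pos: [445.9, -373.9, 230.9]
ee_rot: [-0.0, 0.838, 0.545, -0.0]
force: [-0.4, -0.9, 0.7]
grip_width: 0.702
grip_force: 0.0
time_s: 2.5
eef_pos: [525.5, -236.7, 230.9]
ee_rot: [-0.0, 0.707, 0.707, -0.0]
force: [-0.3, -0.9, 1.6]
grip_width: 0.705
grip_force: 0.0
[ 525.5095108  -236.74781701  230.8593931 ] [-4.12525568e-04  7.06831303e-01  7.07382030e-01 -4.73385447e-05] [-0.25436908 -0.85787898  1.59818924] 2.5
straight(tool mm) [ 6.2 -8.2 -4. ] rotdeg [-0.01 -0.09  0.31] F [0.8 1.9 0.6] t 2.55
twist row [ 0.248 -0.331 -0.16  -0.002 -0.011  0.039]
(np.float64(267.3838272627648), np.float64(202.55784217759444))
(np.float64(268.01576991573233), np.float64(128.99416336071042))
(np.float64(268.76945949688576), np.float64(246.95810275829464))
```

View pics/w1.png

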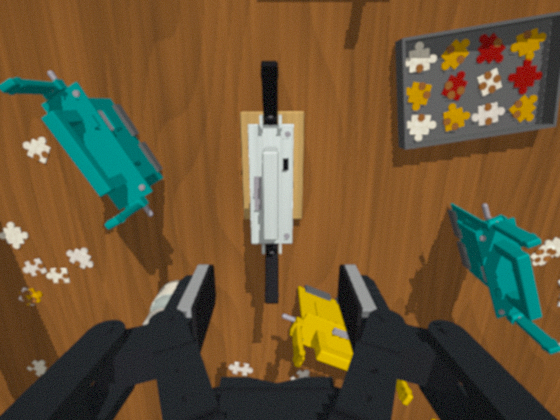

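The wrist view shows the card's panel at cols 248-294, rows 123-247. The handle bar runs along cols 263-278, with lever tips at (269,62) and (272,302). The turquoise and yellow look-alikes are clear of it.

```bash
python3 - <<'E'
from h import *
i=cv2.imread("pics/w1.png"); s=np.load("w1.npy",allow_pickle=True).item(); mw=cam("wrist",s)
hsv=cv2.cvtColor(i,cv2.COLOR_BGR2HSV); H,S,V=cv2.split(hsv)
m=((S<60)&(V>90)).astype(np.uint8); M=np.zeros_like(m); M[100:265,230:310]=m[100:265,230:310]
M=cv2.morphologyEx(M,cv2.MORPH_OPEN,np.ones((3,3)))
for r in range(116,262,8):
    c=np.flatnonzero(M[r]); print(r,(c.min(),c.max(),len(c)) if len(c) else None,end="; ")
print()
c=max(cv2.findContours(M,0,1)[0],key=cv2.contourArea); rr=cv2.minAreaRect(c); box=cv2.boxPoints(rr); print(rr)
print([np.round(plane(mw,*p,99),1)[:2] for p in box], plane(mw,*rr[0],99))
b=((V<50)&(S<140)).astype(np.uint8)
for y0,y1 in((55,125),(246,306)):
    B=b[y0:y1,250:292]; ys,xs=np.nonzero(B); print("lever",xs.mean()+250,ys.min()+y0,ys.max()+y0, np.polyfit(ys+y0,xs+250,1))
g=cv2.cvtColor(i,cv2.COLOR_BGR2GRAY)
for r in (160,175,190,205,220,230): print(r,g[r,244:300])
E
```

```text
116 (np.int64(259), np.int64(281), 8); 124 (np.int64(248), np.int64(293), 33); 132 (np.int64(248), np.int64(293), 46); 140 (np.int64(248), np.int64(293), 46); 148 (np.int64(248), np.int64(292), 45); 156 (np.int64(248), np.int64(292), 45); 164 (np.int64(249), np.int64(292), 40); 172 (np.int64(249), np.int64(292), 44); 180 (np.int64(249), np.int64(292), 44); 188 (np.int64(250), np.int64(292), 43); 196 (np.int64(250), np.int64(292), 43); 204 (np.int64(250), np.int64(292), 43); 212 (np.int64(250), np.int64(292), 43); 220 (np.int64(250), np.int64(292), 43); 228 (np.int64(251), np.int64(292), 42); 236 (np.int64(251), np.int64(292), 42); 244 (np.int64(261), np.int64(281), 8); 252 (np.int64(262), np.int64(281), 7); 260 None; 
((270.5, 184.0), (138.0, 45.0), 90.0)
[array([ 501.6, -162.8]), array([ 538.6, -162.8]), array([ 540.9, -288.2]), array([ 498.3, -288.3])] [ 519.87959766 -221.10448541   99.        ]
lever 269.30629370629373 62 123 [1.88029278e-02 2.67600013e+02]
lever 270.97829716193655 246 302 [2.86452951e-03 2.70192493e+02]
160 [162 157 161 157 171 193 207 215 216 215 212 209 206 203
[... 637 characters left out ...]
]
205 [137 154 154 156 139 129 162 199 211 204 186 165 150 150 135 115 106 109
 129 150 182 199 206 207 205 203 207 208 208 206 205 204 197 186 187 200
 206 205 201 204 206 209 206 206 207 201 203 212 200 176 156 156 159 153
 150 152]
220 [ 68  69  72  64  70  82 137 187 204 205 206 211 209 186 154 132 132 134
 128 149 180 198 198 200 200 205 204 206 204 203 201 200 197 188 189 200
 201 204 205 203 207 203 204 203 199 204 199 188 154 102  66  64  64  66
  67  72]
230 [ 68  74  72  68  63  74 103 153 189 205 206 206 212 209 188 162 138 129
 131 149 180 194 200 197 203 202 200 203 204 205 200 200 193 183 185 199
 201 202 206 203 200 202 202 206 202 199 195 185 146 109  94  91  95  97
  97 106]
```

```bash
python3 - <<'E'
from h import *
i=cv2.imread("pics/w1.png"); s=np.load("w1.npy",allow_pickle=True).item(); mw=cam("wrist",s)
g=cv2.cvtColor(i,cv2.COLOR_BGR2GRAY)
print(g[116:132,254],g[116:132,286]); print(g[236:254,256],g[236:254,286])
print("handle bar rows", g[140:165:1,270],g[228:252,270])
for u,v,z in [(270.75,130,99),(271.5,236,99),(270.8,160,132),(270.8,230,132)]: print(u,v,np.round(plane(mw,u,v,z),1))
for v in (122,123,124,242,243,244,245,246): print(v,np.round(plane(mw,270,v,99)[1],1),end=" ")
E
```

```text
[156 156 158 157 157 156 154 169 204 218 211 209 210 209 210 209] [154 157 159 155 157 156 155 179 210 222 216 217 215 217 210 193]
[210 211 210 208 212 209 199 158 111  75  65  67  68  71  67  71  65  69] [153 152 154 159 184 196 191 152 110  96  95 100  96  96  93  97  93  92]
handle bar rows [216 218 219 219 215 215 206 197 196 193 192 209 223 220 214 210 209 207
 207 207 210 207 207 209 210] [199 203 200 199 200 201 202 203 201 204 191 158 140 133 124  91  49  18
   7  23  26  20  25  48]
270.75 130 [ 520.3 -174.8   99. ]
271.5 236 [ 520.6 -270.8   99. ]
270.8 160 [ 520.8 -194.3  132. ]
270.8 230 [ 520.6 -251.4  132. ]
122 -168.4 123 -169.2 124 -170.0 242 -276.9 243 -277.9 244 -278.9 245 -280.0 246 -281.0
```

```bash

python3 -m crank '[[[0.26,-0.1,0.5,0,0,0.02,50],[0.26,-0.1,0.5,0,0,0,50],[0,0,0.7,0,0,0,50],[0,0,0.7,0,0,0,50],[0,0,0.7,0,0,0,50],[0,0,0.7,0,0,0,50],[0,0,0.5,0,0,0,50],[0,0,0.2,0,0,0,50]]]' 40
python3 - <<'E'
from h import *
s=sense(); print(s["eef_pos"]); i=capture("wrist"); mw=cam("wrist",s)
cv2.imwrite("pics/w2.png",i[:330,100:460]); goal([520.5,-223.7,110],np.pi/2,1)
E
```

```text
time_s: 3.35
eef_pos: [519.9, -224.5, 117.5]
ee_rot: [-0.001, 0.709, 0.705, -0.0]
force: [-0.4, -0.0, 0.4]
grip_width: 0.586
grip_force: 0.0
[ 519.85057639 -224.47807065  117.49147975]
straight(tool mm) [0.7 0.6 7.5] rotdeg [-0.1  -0.07 -0.26] F [-0.2  0.9 -1.3] t 3.4
twist row [ 0.03   0.025  0.299 -0.012 -0.008 -0.032]
```

View pics/w2.png

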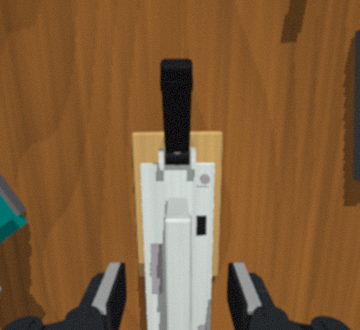

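The fingers (about cols 115 and 240 in the crop) straddle the handle bar (col 177) evenly. Lowering the last bit and gripping.

```bash

python3 -m crank '[[[0.03,0.025,0.15,0,0,-0.03,50],[0,0,0.15,0,0,0,50],[0,0,0,0,0,0,5],[0,0,0,0,0,0,5],[0,0,0,0,0,0,5],[0,0,0,0,0,0,5],[0,0,0,0,0,0,5],[0,0,0,0,0,0,5]]]' 50
python3 -m crank '[[[0,0,-0.2,0,0,0,5],[0,0,-0.4,0,0,0,5],[0,0,-0.6,0,0,0,5],[0,0,-0.6,0,0,0,5],[0,0,-0.6,0,0,0,5],[0,0,-0.6,0,0,0,5],[0,0,-0.6,0,0,0,5],[0,0,-0.6,0,0,0,5]]]'
```

```text
time_s: 4.2
eef_pos: [521.2, -223.9, 111.7]
ee_rot: [0.0, 0.707, 0.707, 0.0]
force: [-0.1, 1.0, 4.8]
grip_width: 0.127
grip_force: 49.6
time_s: 5.0
eef_pos: [520.7, -223.6, 217.1]
ee_rot: [-0.0, 0.707, 0.707, -0.0]
force: [-0.3, -0.4, -3.3]
grip_width: 0.127
grip_force: 49.0
```

```bash

python3 -m crank '[[[0.3,0,-0.2,0,0,0,5],[0.6,0.1,-0.2,0,0,0,5],[0.8,0.1,-0.2,0,0,0,5],[0.9,0.1,-0.2,0,0,0,5],[0.9,0.1,-0.2,0,0,0,5],[0.9,0.1,-0.2,0,0,0,5],[0.9,0.1,-0.1,0,0,0,5],[0.9,0.1,0,0,0,0,5]]]'
python3 -m crank '[[[0.9,0.1,0,0,0,0,5],[0.9,0.1,0,0,0,0,5],[0.9,0.1,0,0,0,0,5],[0.9,0.06,0,0,0,0,5],[0.9,0,0,0,0,0,5],[0.7,0,0,0,0,0,5],[0.4,0,0,0,0,0,5],[0,0,0,0,0,0,5]]]'
python3 - <<'E'
from h import *
s=sense(); i=capture("wrist"); cv2.imwrite("pics/w3.png",i); np.save("w3.npy",s,allow_pickle=True); print(s["eef_pos"],s["ee_rot"]); cv2.imwrite("pics/top3.png",capture("top"))
E
```

```text
time_s: 5.8
eef_pos: [538.2, -66.6, 248.7]
ee_rot: [-0.0, 0.707, 0.707, -0.0]
force: [-0.1, 0.0, -3.7]
grip_width: 0.126
grip_force: 49.0
time_s: 6.6
eef_pos: [547.0, 72.7, 248.4]
ee_rot: [-0.0, 0.706, 0.708, -0.0]
force: [0.7, 0.9, -4.0]
grip_width: 0.126
grip_force: 49.0
[546.96375812  72.68738122 248.43013777] [-4.35737014e-04  7.06384200e-01  7.07828452e-01 -2.34395247e-04]
```

View pics/w3.png

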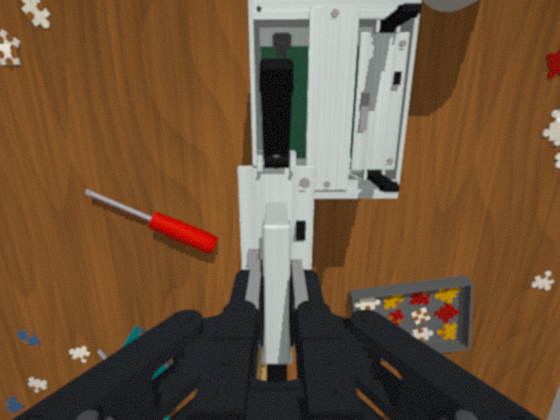

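The wrist view shows the cage with its top-left corner near (249,5), bottom-right near (398,197), filler at cols 308-357, and the free bay at cols 262-306 behind the held card's lever (277,100). Measuring edges by profile.

```bash
python3 - <<'E'
from h import *
i=cv2.imread("pics/w3.png"); s=np.load("w3.npy",allow_pickle=True).item(); mw=cam("wrist",s)
g=cv2.cvtColor(i,cv2.COLOR_BGR2GRAY).astype(int); S=cv2.cvtColor(i,cv2.COLOR_BGR2HSV)[...,1].astype(int)
for r in (30,60,90,120,150,175): print(r,"S240-262",S[r,240:264],"\n  g300-316",g[r,298:318],"g346-364",g[r,344:366],"\n  S396-420",S[r,396:422])
for c in (320,340,365,390): print(c,"S bottom",S[184:204,c])
for c in (270,320,340): print(c,"S top",S[0:14,c],g[0:30,c])
E
```

```text
30 S240-262 [181 179 175 191 173 183 177 136  65  16   9  12  10  12  17  19   6  13
  10  13  17  14  13  11] 
  g300-316 [136 134 136 137 139 138 133 133 133 132 138 167 198 207 210 204 201 203
 204 204] g346-364 [199 200 202 200 200 202 203 195 194 196 194 201 195 180 154 135 133 128
 131 136 138 138] 
  S396-420 [ 11  11   8   6  10   3   6   5  13   8  19  11  18   8   8   8  15   8
  12  12  10  13  47 138 177 185]
60 S240-262 [180 182 175 176 176 179 179 187 133  63  18   9  11  11   7   9  11  11
   0  11  19   6  61  44] 
  g300-316 [ 57  61  56  62  57  58  59  55  57  82 140 186 204 201 205 199 198 204
 202 205] g346-364 [197 195 203 205 194 195 197 196 197 197 195 175 120  85 121 172 195 202
 199 199 199 197] 
  S396-420 [  8   9   8   8  10   6  10  10   9   8  10  11  10  13  10  10  13   9
  28  94 154 180 174 185 154 173]
90 S240-262 [171 174 167 176 175 174 186 200 177 119  28   7   9   8   9   7   9   7
   0  30  45  36 162  91] 
  g300-316 [ 56  61  59  60  64  59  59  55  78 126 177 196 202 203 200 199 194 198
 201 202] g346-364 [199 199 198 193 194 195 193 197 19
[... 1642 characters left out ...]
  6   8  14  11  14  13  10  12  10   8   6  10  68 136 183 176
 183 177]
390 S bottom [ 78  39  29  35  54 255  33  15   9  12  10   8  11   9  42 115 176 185
 180 181]
270 S top [10 12 12 10  8 11 12  9 11  7  8  7 10  7] [206 205 196 201 200 206 206 202 206 208 214 209 209 203 198 201 209 205
 190 152 110  90  94  99  97  97  99 116 128 137]
320 S top [ 7 11 15 10  9  7 10 12 10 10  8 11 11 11] [203 201 199 196 199 207 208 208 201 197 198 204 198 197 200 201 199 201
 202 203 201 196 198 199 197 200 201 201 200 200]
340 S top [11  8  8  8 13  9 10 11 11 10 11  9 12 13] [197 193 191 199 199 202 198 197 200 198 198 199 194 196 197 199 197 200
 198 200 198 196 200 195 196 197 198 196 196 196]
```

```bash
python3 - <<'E'
from h import *
s=np.load("w3.npy",allow_pickle=True).item(); mw=cam("wrist",s)
rows=[60,90,120,150]
L=[248.5,249.2,250.0,250.9]; Rr=[415.2,411.6,407.5,403.7]; fl=[308.7,307.9,307.5,306.6]; fr=[355.5,353.5,351.5,349.5]
def ln(us,z):
    P=np.array([plane(mw,u,v,z)[:2] for u,v in zip(us,rows)]); k=np.polyfit(P[:,1],P[:,0],1); return k
for n,us,z in(("L",L,108),("fl",fl,110.5),("fr",fr,110.5),("R",Rr,108)):
    k=ln(us,z); print(n,"slope dx/dy",k[0],"x at y=145:",np.polyval(k,145))
print("bottom edge",[np.round(plane(mw,u,v,108)[:2],1) for u,v in((320,199.5),(340,198.8),(365,198.2),(390,198))])
print("inner lip +y",[np.round(plane(mw,u,v,108)[:2],1) for u,v in((270,19),)])
# held card
for u,v in((241,170),(313,170),(239,168),(314,168)): print("panel",np.round(plane(mw,u,v,s["eef_pos"][2]-12.7)[:2],1))
i=cv2.imread("pics/w3.png");g=cv2.cvtColor(i,cv2.COLOR_BGR2GRAY).astype(int)
print(g[158:176,246],g[158:176,306]); 
for r in (190,210): print(r,g[r,232:250],g[r,304:322])
t=cv2.imread("pics/top3.png"); cv2.imwrite("pics/tc.png",cv2.resize(t[150:240,140:260],(800,600),interpolation=cv2.INTER_CUBIC))
E
```

```text
L slope dx/dy -0.004485986509156468 x at y=145: 523.8077946218395
fl slope dx/dy -0.010765379335732342 x at y=145: 572.4096447464921
fr slope dx/dy -0.008933368305983642 x at y=145: 609.71561136794
R slope dx/dy -0.0005536661550624874 x at y=145: 658.0498224938079
bottom edge [array([586.8,  71.6]), array([605.2,  72.4]), array([628.2,  73. ]), array([651.2,  73.3])]
inner lip +y [array([541.1, 217.8])]
panel [529.1 124.9]
panel [564.6 125. ]
panel [528.1 125.9]
panel [565. 126.]
[ 65  67  64  64  65  66  74 126 177 200 199 197 195 196 200 196 197 199] [148 158 159 159 165 166 169 176 201 209 201 200 197 197 197 199 200 196]
190 [ 93  92  96  92  92 109 137 177 198 196 195 201 200 197 195 196 196 192] [171 187 198 198 201 201 192 193 192 178 167 154 153 150 151 149 153 150]
210 [ 91  96  93  96  99  99 109 145 183 198 195 198 196 195 197 193 194 194] [195 198 194 199 194 196 189 192 179 142  91  55  59  56  61  64  58  62]
```

```bash
python3 - <<'E'
from h import *
i=cv2.imread("pics/top0.png"); g=cv2.cvtColor(i,cv2.COLOR_BGR2GRAY).astype(float); mw=cam("top")
def edge(g,cols,r0,r1,sgn):
    out=[]
    for c in cols:
        d=np.clip(sgn*np.diff(g[r0:r1,c]),0,None); k=d.argmax(); a=slice(max(k-2,0),k+3)
        out.append(((d[a]*np.arange(max(k-2,0),max(k-2,0)+len(d[a]))).sum()/d[a].sum()+r0+.5) if d.max()>15 else np.nan)
    return np.array(out)
for n,r0,r1,sg,c in(("lower",194,206,-1,range(182,220)),("upper",178,190,1,range(175,218)),("cage top",158,172,1,range(168,226))):
    e=edge(g,c,r0,r1,sg); c=np.array(c); ok=~np.isnan(e); c,e=c[ok],e[ok]
    for _ in range(3):
        k=np.polyfit(c,e,1); r=abs(e-np.polyval(k,c)); ok=r<max(2*r.std(),.15); c,e=c[ok],e[ok]
    z=108 if n=="cage top" else 110.5
    P=np.array([plane(mw,u,np.polyval(k,u),z)[:2] for u in (170,195,220)]); 
    print(n,len(c),np.std(e-np.polyval(k,c)),"yaw",-(P[2]-P[0])[0]/(P[2]-P[0])[1],P.round(1).tolist())
s=np.load("w3.npy",allow_pickle=True).item(); mw=cam("wrist",s)
w=cv2.cvtColor(cv2.imread("pics/w3.png"),cv2.COLOR_BGR2GRAY).astype(float)
for n,r0,r1,c in(("bottom",190,206,range(318,396)),):
    S=cv2.cvtColor(cv2.imread("pics/w3.png"),cv2.COLOR_BGR2HSV)[...,1].astype(float)
    e=edge(S,c,r0,r1,1); c=np.array(c); k=np.polyfit(c,e,1)
    P=np.array([plane(mw,u,np.polyval(k,u),108)[:2] for u in(320,390)]); print("bottom yaw",(P[1]-P[0])[1]/(P[1]-P[0])[0],P)
for n,c0,c1,sg in(("fl",298,318,1),("fr",344,366,-1)):
    rr=np.array(range(40,160)); e=edge(w.T,rr,c0,c1,sg); ok=~np.isnan(e); rr,e=rr[ok],e[ok]
    for _ in range(3):
        k=np.polyfit(rr,e,1); r=abs(e-np.polyval(k,rr)); ok=r<max(2*r.std(),.2); rr,e=rr[ok],e[ok]
    P=np.array([plane(mw,np.polyval(k,v),v,110.5)[:2] for v in(40,160)]); print(n,len(rr),"yaw",-(P[1]-P[0])[0]/(P[1]-P[0])[1],P)
E
```

```text
lower 24 0.05053259811610257 yaw 0.0015928715699885393 [[570.6, 210.5], [570.7, 150.6], [570.8, 90.7]]
upper 16 0.19191927093889358 yaw -0.15136971984672268 [[623.7, 213.3], [614.5, 152.6], [605.4, 92.1]]
cage top 50 0.060103737506005575 yaw 0.004488887661541787 [[657.6, 215.7], [657.9, 155.1], [658.2, 94.6]]
bottom yaw 0.016995135212442627 [[586.75332346  71.65557488]
 [651.22296754  72.7512452 ]]
fl 86 yaw 0.007710217397663482 [[571.24307498 202.87880542]
 [571.97042297 108.54320401]]
fr 114 yaw 0.008052309819950303 [[609.32950993 202.97850094]
 [610.08893837 108.66662562]]
```

```bash

python3 -m crank '[[[0.4,0.04,0,0,0,-0.02,5],[0.7,0.04,0,0,0,0,5],[0.8,0.04,0,0,0,0,5],[0.7,0.04,0.2,0,0,0,5],[0.4,0,0.3,0,0,0,5],[0.2,0,0.3,0,0,0,5],[0,0,0.2,0,0,0,5],[0,0,0,0,0,0,5]]]'
python3 - <<'E'
from h import *
goal([550.9,152.7,205],np.pi/2+.005,1)
s=sense(); print(s["eef_pos"]); a=capture("wrist"); b=capture("side"); np.save("w4.npy",s,allow_pickle=True); cv2.imwrite("pics/w4.png",a)
b=cv2.resize(b[190:340,160:300],(560,600)); a=cv2.resize(a[40:300,150:400],(240,250))
o=np.zeros((600,800,3),np.uint8); o[:,:560]=b; o[:250,560:]=a; cv2.imwrite("pics/c4.png",o)
E
```

```text
time_s: 7.5
eef_pos: [551.0, 150.6, 222.8]
ee_rot: [-0.001, 0.706, 0.708, -0.001]
force: [-0.2, 0.3, -4.5]
grip_width: 0.128
grip_force: 48.9
straight(tool mm) [ 2.1 -0.  17.8] rotdeg [-0.11  0.02 -0.15] F [-0.2  0.3 -4.5] t 7.5
twist row [ 0.085 -0.001  0.711 -0.014  0.003 -0.019]
[550.95526704 150.58778137 222.78106663]
```

View pics/c4.png

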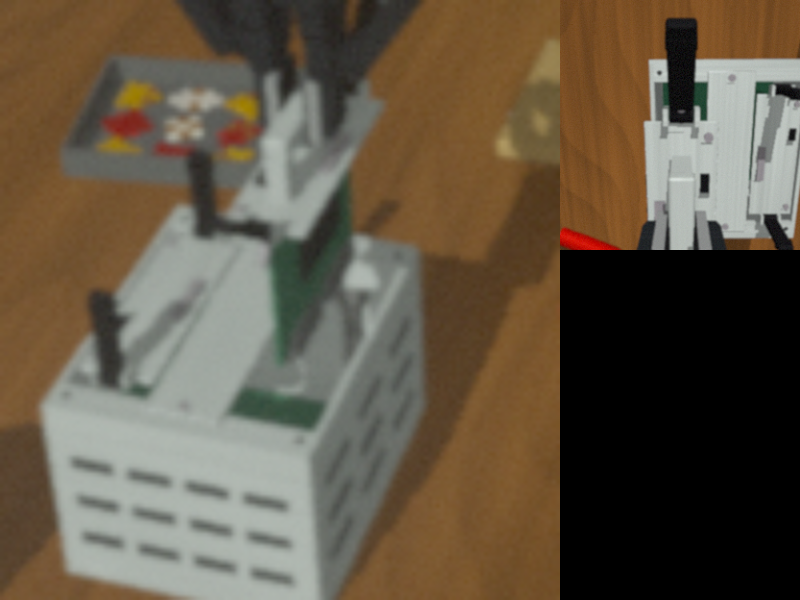

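The side view shows the card hanging above the free bay, right over the front guide. In the wrist view (inset) the cage's +y edge and the filler are now fully visible, so I can refine on those.

```bash
python3 - <<'E'
from h import *
s=np.load("w4.npy",allow_pickle=True).item(); mw=cam("wrist",s)
i=cv2.imread("pics/w4.png"); g=cv2.cvtColor(i,cv2.COLOR_BGR2GRAY).astype(float); S=cv2.cvtColor(i,cv2.COLOR_BGR2HSV)[...,1].astype(float)
def edge(g,lines,a,b,sg):
    o=[]
    for c in lines:
        d=np.clip(sg*np.diff(g[a:b,c]),0,None); k=d.argmax(); q=slice(max(k-2,0),k+3); w=d[q]; o.append((w*np.arange(max(k-2,0),max(k-2,0)+len(w))).sum()/w.sum()+a+.5)
    c=np.array(lines); e=np.array(o)
    for _ in range(4):
        k=np.polyfit(c,e,1); r=abs(e-np.polyval(k,c)); ok=r<max(2*r.std(),.2); c,e=c[ok],e[ok]
    return k,len(c)
k,n=edge(S,range(280,400),85,112,-1); print("cage +y edge",n,[plane(mw,c,np.polyval(k,c),108)[:2].round(1) for c in(260,320,390)],np.polyval(k,[260,320,390]))
for nm,a,b,sg in(("fl",290,312,1),("fr",330,355,-1)):
    k,n=edge(g.T,range(135,260),a,b,sg); P=[plane(mw,np.polyval(k,v),v,110.5)[:2].round(1) for v in(140,250)]; print(nm,n,P,np.polyval(k,[140,250]))
zp=s["eef_pos"][2]-12.7
k,n=edge(g,list(range(243,254))+list(range(298,310)),155,178,1); print("panel +y",n,[plane(mw,c,np.polyval(k,c),zp)[:2].round(1) for c in(245,305)],np.polyval(k,[245,305]))
print(g[200,230:250],g[200,305:325]); print(g[180,230:250])
E
```

```text
cage +y edge 99 [array([537.7, 235.4]), array([583.3, 235.8]), array([636.5, 236.3])] [100.82478107 100.41919549  99.9460123 ]
fl 22 [array([571.5, 206.4]), array([567. , 111.6])] [303.5423868  295.09736178]
fr 107 [array([609.4, 206.6]), array([610.2, 111.7])] [351.93396724 344.37093147]
panel +y 17 [array([535.1, 205.1]), array([564.5, 205.4])] [165.39196002 165.00109534]
[ 97.  92.  95.  92.  88.  95.  98.  98. 127. 166. 187. 192. 192. 192.
 193. 194. 194. 188. 189. 190.] [192. 194. 191. 194. 191. 188. 188. 186. 173. 176. 182. 189. 191. 189.
 188. 190. 188. 190. 189. 186.]
[ 97.  92.  95.  88.  93.  93.  93. 114. 148. 180. 188. 193. 193. 194.
 196. 194. 191. 191. 189. 191.]
```

```bash

python3 -m crank '[[[0.05,0,0.2,0,0,-0.02,5],[0.04,0,0.3,0,0,0,5],[0,0,0.3,0,0,0,5],[0,0,0.2,0,0,0,5],[0,0,0.1,0,0,0,5],[0,0,0.1,0,0,0,5],[0,0,0,0,0,0,5],[0,0,0,0,0,0,5]]]' 25
python3 -m crank '[[[0,0,0.06,0,0,0,5],[0,0,0.06,0,0,0,5],[0,0,0.06,0,0,0,5],[0,0,0.06,0,0,0,5],[0,0,0.06,0,0,0,5],[0,0,0.06,0,0,0,5],[0,0,0,0,0,0,5],[0,0,0,0,0,0,5]]]'
python3 -c "
from h import *
s=sense();print(s['force'],s['wrist_torque']);goal([550.9,152.9,180],np.pi/2+.007,1)"
```

```text
time_s: 8.4
eef_pos: [551.4, 153.4, 194.0]
ee_rot: [0.0, 0.705, 0.709, 0.0]
force: [0.2, 0.6, -3.9]
grip_width: 0.129
grip_force: 48.9
time_s: 9.2
eef_pos: [551.3, 153.4, 184.8]
ee_rot: [-0.0, 0.705, 0.709, -0.0]
force: [-0.3, -0.3, -3.1]
grip_width: 0.125
grip_force: 48.9
[-0.31649819 -0.32086893 -3.1365003 ] [ 0.01254105 -0.07643707  0.02658021]
straight(tool mm) [-0.5 -0.4  4.8] rotdeg [-0.   -0.   -0.08] F [-0.3 -0.3 -3.1] t 9.2
twist row [-0.021 -0.015  0.191 -0.    -0.    -0.01 ]
```

```bash

python3 -m crank '[[[0,0,0.06,0,0,0,5],[0,0,0.06,0,0,0,5],[0,0,0.06,0,0,0,5],[0,0,0.06,0,0,0,5],[0,0,0,0,0,0,5],[0,0,0,0,0,0,5],[0,0,0,0,0,0,5],[0,0,0,0,0,0,5]]]' 20
python3 -c "
from h import *
s=sense();print(s['force'],s['wrist_torque'])"
```

```text
time_s: 10.0
eef_pos: [551.3, 153.4, 178.9]
ee_rot: [0.0, 0.705, 0.709, 0.0]
force: [0.6, 0.6, -4.4]
grip_width: 0.127
grip_force: 48.9
[ 0.64356988  0.61965598 -4.4169151 ] [ 0.00224822  0.01390178 -0.04431915]
```

```bash

python3 -m crank '[[[0,0,0.1,0,0,0,5],[0,0,0.1,0,0,0,5],[0,0,0.1,0,0,0,5],[0,0,0.1,0,0,0,5],[0,0,0.1,0,0,0,5],[0,0,0.1,0,0,0,5],[0,0,0.1,0,0,0,5],[0,0,0.1,0,0,0,5]]]'
python3 -c "
from h import *
s=sense();print(s['force'],s['wrist_torque'])"
```

```text
time_s: 10.8
eef_pos: [551.3, 153.4, 158.6]
ee_rot: [-0.0, 0.705, 0.709, -0.0]
force: [-0.2, -0.1, -3.6]
grip_width: 0.127
grip_force: 49.0
[-0.20463012 -0.08156003 -3.59013553] [-0.03481349 -0.07761586  0.03099113]
```

Still free. 22 mm more, to a foot height of about 37 mm.

```bash

python3 -m crank '[[[0,0,0.11,0,0,0,5],[0,0,0.11,0,0,0,5],[0,0,0.11,0,0,0,5],[0,0,0.11,0,0,0,5],[0,0,0.11,0,0,0,5],[0,0,0.11,0,0,0,5],[0,0,0.11,0,0,0,5],[0,0,0.11,0,0,0,5]]]'
python3 -m crank '[[[0,0,0.04,0,0,0,5],[0,0,0.04,0,0,0,5],[0,0,0.04,0,0,0,5],[0,0,0.04,0,0,0,5],[0,0,0.04,0,0,0,5],[0,0,0,0,0,0,5],[0,0,0,0,0,0,5],[0,0,0,0,0,0,5]]]'
python3 -c "
from h import *
s=sense();print(s['force'],s['wrist_torque'])"
```

```text
time_s: 11.6
eef_pos: [551.3, 153.4, 136.6]
ee_rot: [-0.0, 0.705, 0.709, 0.0]
force: [0.4, 0.7, -3.6]
grip_width: 0.125
grip_force: 49.0
time_s: 12.4
eef_pos: [551.3, 153.4, 131.9]
ee_rot: [0.0, 0.705, 0.709, 0.0]
force: [-0.2, -0.3, -3.7]
grip_width: 0.129
grip_force: 48.9
[-0.18364248 -0.31657868 -3.6559007 ] [ 0.02499702  0.00249054 -0.00826769]
```

```bash
for k in 1; do
python3 -m crank '[[[0,0,0.02,0,0,0,5],[0,0,0.02,0,0,0,5],[0,0,0.02,0,0,0,5],[0,0,0.02,0,0,0,5],[0,0,0,0,0,0,5],[0,0,0,0,0,0,5],[0,0,0,0,0,0,5],[0,0,0,0,0,0,5]]]'; done
python3 -m crank '[[[0,0,0.02,0,0,0,5],[0,0,0.02,0,0,0,5],[0,0,0,0,0,0,5],[0,0,0,0,0,0,5],[0,0,0,0,0,0,5],[0,0,0,0,0,0,5],[0,0,0,0,0,0,5],[0,0,0,0,0,0,5]]]'
```

```text
time_s: 13.2
eef_pos: [551.3, 153.4, 129.8]
ee_rot: [-0.0, 0.705, 0.709, 0.0]
force: [-0.7, 0.8, -3.2]
grip_width: 0.128
grip_force: 48.9
time_s: 14.0
eef_pos: [551.2, 153.5, 128.8]
ee_rot: [-0.0, 0.705, 0.709, 0.0]
force: [0.3, -0.4, -3.4]
grip_width: 0.127
grip_force: 48.9
```

```bash

python3 -m crank '[[[0,0,0.02,0,0,0,5],[0,0,0.02,0,0,0,5],[0,0,0,0,0,0,5],[0,0,0,0,0,0,5],[0,0,0,0,0,0,5],[0,0,0,0,0,0,5],[0,0,0,0,0,0,5],[0,0,0,0,0,0,5]]]'
```

```text
time_s: 14.8
eef_pos: [551.3, 153.4, 127.8]
ee_rot: [0.0, 0.705, 0.709, -0.0]
force: [-0.6, 0.1, -3.3]
grip_width: 0.13
grip_force: 48.9
```

```bash

python3 -m crank '[[[0,0,0.02,0,0,0,5],[0,0,0.02,0,0,0,5],[0,0,0,0,0,0,5],[0,0,0,0,0,0,5],[0,0,0,0,0,0,5],[0,0,0,0,0,0,5],[0,0,0,0,0,0,5],[0,0,0,0,0,0,5]]]'
```

```text
time_s: 15.6
eef_pos: [551.5, 153.5, 127.2]
ee_rot: [0.0, 0.705, 0.709, 0.0]
force: [-0.2, 0.3, 5.6]
grip_width: 0.13
grip_force: 50.0
```

Contact felt (~9 N). Back off slightly, then release.

```bash

python3 -m crank '[[[0,0,-0.015,0,0,0,5],[0,0,0,0,0,0,5],[0,0,0,0,0,0,30],[0,0,0,0,0,0,30],[0,0,0,0,0,0,30],[0,0,0,0,0,0,30],[0,0,0,0,0,0,30],[0,0,0,0,0,0,30]]]'
python3 -m crank '[[[0,0,-0.3,0,0,0,30],[0,0,-0.6,0,0,0,30],[0,0,-0.8,0,0,0,30],[0,0,-1,0,0,0,30],[0,0,-1,0,0,0,30],[0,0,-1,0,0,0,30],[0,0,-0.6,0,0,0,30],[0,0,-0.2,0,0,0,30]]]'
python3 - <<'E'
from h import *
s=sense(); i=capture("wrist"); np.save("w5.npy",s,allow_pickle=True); cv2.imwrite("pics/w5.png",i); b=capture("side"); cv2.imwrite("pics/s5.png",b)
print(s["eef_pos"],s["force"])
b=cv2.resize(b[190:340,160:300],(400,428)); a=cv2.resize(i[0:420,130:430],(400,560))
o=np.zeros((600,800,3),np.uint8); o[:428,:400]=b; o[:560,400:]=a; cv2.imwrite("pics/c5.png",o)
E
```

```text
time_s: 16.4
eef_pos: [551.2, 153.4, 127.1]
ee_rot: [-0.0, 0.705, 0.709, -0.0]
force: [-0.5, 0.4, 0.1]
grip_width: 0.352
grip_force: 0.0
time_s: 17.2
eef_pos: [551.7, 153.5, 266.9]
ee_rot: [0.001, 0.705, 0.709, 0.001]
force: [0.8, -0.6, -0.1]
grip_width: 0.354
grip_force: 0.0
[551.67806847 153.47041564 266.88325746] [ 0.75344564 -0.64093653 -0.08949889]
```

View pics/c5.png

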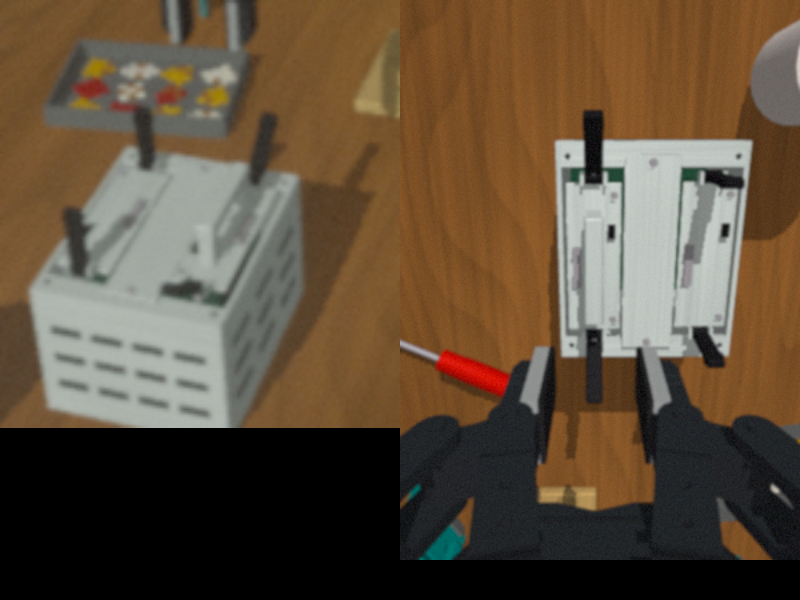

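The card stands in the free bay with the handle upright, let go of, and both levers out beyond the cage (left tip at crop (593,112), right tip at (594,402)). Next I estimate the lever angles from rays.

```bash
cat >> h.py <<'E'
from scipy.optimize import brentq
X0,Y0=551.3,153.5
def corner(side,th,zc):  # outer corner of grip end, side +1 left / -1 right
    return np.array([X0,Y0+side*(58+50.09*np.sin(th+.06)),zc+88+50.09*np.cos(th+.06)])
def lever_angles(i,s,zc,half=8):
    mw=cam("wrist",s); V=cv2.cvtColor(i,cv2.COLOR_BGR2HSV)[...,2]; out={}
    for side in(1,-1):
        pv=proj(mw,[X0,Y0+side*58,zc+88]); u=int(round(pv[0])); 
        rows=(V[:,u-2:u+3].mean(1)<55); r=int(round(proj(mw,corner(side,.3,zc))[1])) 
        # walk outward from r while dark
        step=-side; 
        while 0<r+step<419 and rows[r+step]: r+=step
        f=lambda th: proj(mw,corner(side,th,zc))[1]-(r+(0 if step<0 else 1))
        try: out[side]=(r,round(brentq(f,-.1,1.2),3))
        except ValueError: out[side]=(r,[round(f(a),1) for a in(0,.5,1.)])
    return out
def tgt(side,th,zc,dz=10,half=11):
    c=corner(side,th,zc); return np.array([X0,c[1]+side*half,c[2]-dz])
E
python3 - <<'E'
from h import *
s=np.load("w5.npy",allow_pickle=True).item(); i=cv2.imread("pics/w5.png"); print(lever_angles(i,s,27.3))
mw=cam("wrist",s); print([proj(mw,corner(a,.9,27.3)) for a in(1,-1)])
for side in(1,-1):
  for th in (.95,.8,.65,.5,.3,0): print(side,th,tgt(side,th,27.3).round(1))
goal([551.3,280,200],np.pi/2+.005,1)
E
```

```text
{1: (83, 0.859), -1: (301, [np.float64(-23.7), np.float64(-5.3), np.float64(-0.8)])}
[(np.float64(276.6392443202753), np.float64(81.42655866227636)), (np.float64(275.2216988923481), np.float64(301.4224826866556))]
1 0.95 [551.3 264.9 131.9]
1 0.8 [551.3 260.5 138. ]
1 0.65 [551.3 255.2 143.3]
1 0.5 [551.3 249.1 147.7]
1 0.3 [551.3 240.1 152.2]
1 0 [551.3 225.5 155.3]
-1 0.95 [551.3  42.1 131.9]
-1 0.8 [551.3  46.5 138. ]
-1 0.65 [551.3  51.8 143.3]
-1 0.5 [551.3  57.9 147.7]
-1 0.3 [551.3  66.9 152.2]
-1 0 [551.3  81.5 155.3]
straight(tool mm) [126.6   0.6  65.2] rotdeg [ 0.06 -0.    0.04] F [ 0.7 -0.1 -0.9] t 17.3
twist row [ 5.062e+00  2.400e-02  2.607e+00  7.000e-03 -0.000e+00  5.000e-03]
```

```bash

python3 -m crank '[[[0.5,0,0,0,0,0,0],[0.9,0,0,0,0,0,0],[0.9,0,0,0,0,0,0],[0.9,0,0.2,0,0,0,0],[0.9,0,0.4,0,0,0,0],[0.6,0,0.6,0,0,0,0],[0.24,0,0.8,0,0,0,0],[0,0,0.8,0,0,0,0]]]' 20
python3 -m crank '[[[0,0,0.8,0,0,0,0],[0,0,0.8,0,0,0,0],[0,0,0.6,0,0,0,0],[0,0,0.4,0,0,0,0],[0,0,0,0,0,0,0],[0,0,0,0,0,0,0],[0,0,0,0,0,0,0],[0,0,0,0,0,0,0]]]'
python3 -c "
from h import *
goal(tgt(1,.8,27.3),np.pi/2+.005,1)
s=sense(); i=capture('wrist'); cv2.imwrite('pics/w6.png',i); print(s['eef_pos'],s['force'])"
```

```text
time_s: 18.1
eef_pos: [549.8, 278.2, 192.4]
ee_rot: [-0.0, 0.705, 0.71, -0.001]
force: [-0.2, 0.3, -0.2]
grip_width: 0.001
grip_force: 0.0
time_s: 18.9
eef_pos: [550.8, 277.0, 130.4]
ee_rot: [0.0, 0.705, 0.709, 0.001]
force: [0.8, 0.4, 0.8]
grip_width: -0.003
grip_force: 0.0
straight(tool mm) [-16.6   0.4  -7.6] rotdeg [ 0.07 -0.02  0.03] F [0.8 0.4 0.8] t 18.9
twist row [-0.663  0.015 -0.303  0.009 -0.003  0.004]
[550.84032691 277.02507456 130.39918784] [0.75650733 0.39156443 0.81932588]
```

```bash

python3 -m crank '[[[-0.12,0,-0.04,0,0,0,0],[-0.12,0,-0.04,0,0,0,0],[-0.12,0,-0.04,0,0,0,0],[-0.1,0,-0.04,0,0,0,0],[-0.08,0,-0.04,0,0,0,0],[-0.06,0,-0.04,0,0,0,0],[-0.06,0,-0.06,0,0,0,0],[0,0,0,0,0,0,0]]]'
python3 -m crank '[[[-0.04,0,-0.04,0,0,0,0],[-0.04,0,-0.04,0,0,0,0],[-0.04,0,-0.04,0,0,0,0],[-0.04,0,-0.03,0,0,0,0],[-0.04,0,-0.03,0,0,0,0],[-0.04,0,-0.03,0,0,0,0],[0,0,0,0,0,0,0],[0,0,0,0,0,0,0]]]'
python3 -c "
from h import *
goal(tgt(1,.6,27.3),np.pi/2+.005,1)
s=sense(); i=capture('wrist'); cv2.imwrite('pics/w7.png',i); print(s['eef_pos'],s['force'])"
```

```text
time_s: 19.75
eef_pos: [550.8, 260.5, 137.5]
ee_rot: [0.0, 0.705, 0.709, 0.0]
force: [0.5, 1.4, 0.4]
grip_width: -0.001
grip_force: 0.6
time_s: 20.55
eef_pos: [550.7, 254.2, 142.3]
ee_rot: [0.0, 0.705, 0.709, -0.0]
force: [-0.1, 3.2, 2.4]
grip_width: -0.002
grip_force: 1.2
straight(tool mm) [-1.   0.6 -2.6] rotdeg [-0.01  0.02  0.03] F [-0.1  3.2  2.4] t 20.55
twist row [-0.042  0.026 -0.102 -0.002  0.002  0.004]
[550.65130685 254.24934367 142.30896473] [-0.14500103  3.22786299  2.38898262]
```

View pics/w7.png

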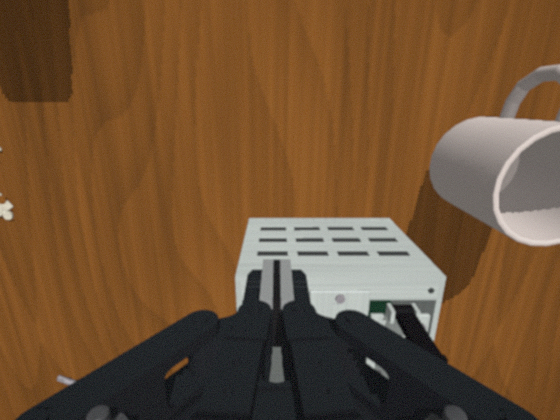

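The view shows closed fingers (277,270) against the left lever's outer side above the cage edge; the mug is well clear. Continuing along the arc with a bit more lift.

```bash
cat > chk.py <<'E'
from h import *
import sys
s=sense(); f=np.array(s["force"]); print(np.round(s["eef_pos"],1),np.round(f,1),"|F|",round(float(np.linalg.norm(f)),1),"t",round(s["time_s"],1))
sys.exit(0 if np.linalg.norm(f)<float(sys.argv[1]) else 1)
E
python3 -m crank '[[[-0.01,0,-0.02,0,0,0,0],[-0.01,0,-0.02,0,0,0,0],[-0.01,0,-0.015,0,0,0,0],[-0.01,0,-0.015,0,0,0,0],[-0.01,0,-0.01,0,0,0,0],[-0.01,0,-0.01,0,0,0,0],[-0.01,0,-0.01,0,0,0,0],[-0.01,0,-0.01,0,0,0,0]]]' >/dev/null; python3 chk.py 7 && 
python3 -m crank '[[[-0.01,0,-0.01,0,0,0,0],[-0.01,0,-0.01,0,0,0,0],[-0.01,0,-0.01,0,0,0,0],[-0.01,0,-0.01,0,0,0,0],[-0.01,0,-0.01,0,0,0,0],[-0.01,0,-0.01,0,0,0,0],[-0.01,0,-0.01,0,0,0,0],[-0.01,0,-0.01,0,0,0,0]]]' >/dev/null; python3 chk.py 7
```

```text
[550.7 252.4 145.2] [ 0.6  1.4 -0.6] |F| 1.6 t 21.4
[550.7 250.4 147.2] [ 0.9 -0.4 -0.1] |F| 1.0 t 22.2
```

```bash

python3 -m crank '[[[-0.012,0,-0.009,0,0,0,0],[-0.012,0,-0.009,0,0,0,0],[-0.012,0,-0.009,0,0,0,0],[-0.012,0,-0.009,0,0,0,0],[-0.012,0,-0.009,0,0,0,0],[-0.012,0,-0.009,0,0,0,0],[-0.012,0,-0.009,0,0,0,0],[-0.012,0,-0.009,0,0,0,0]]]' >/dev/null; python3 chk.py 5 && 
python3 -m crank '[[[-0.012,0,-0.008,0,0,0,0],[-0.012,0,-0.008,0,0,0,0],[-0.012,0,-0.008,0,0,0,0],[-0.012,0,-0.008,0,0,0,0],[-0.012,0,-0.008,0,0,0,0],[-0.012,0,-0.008,0,0,0,0],[-0.012,0,-0.008,0,0,0,0],[-0.012,0,-0.008,0,0,0,0]]]' >/dev/null; python3 chk.py 7
```

```text
[550.7 248.  149. ] [-0.4  1.4 -0.7] |F| 1.7 t 23.0
[550.7 245.6 150.6] [-0.3  0.8 -0.5] |F| 1.0 t 23.8
```

```bash

python3 -m crank '[[[-0.012,0,-0.007,0,0,0,0],[-0.012,0,-0.007,0,0,0,0],[-0.012,0,-0.007,0,0,0,0],[-0.012,0,-0.007,0,0,0,0],[-0.012,0,-0.007,0,0,0,0],[-0.012,0,-0.007,0,0,0,0],[-0.012,0,-0.007,0,0,0,0],[-0.012,0,-0.007,0,0,0,0]]]' >/dev/null; python3 chk.py 5 && 
python3 -m crank '[[[-0.012,0,-0.006,0,0,0,0],[-0.012,0,-0.006,0,0,0,0],[-0.012,0,-0.006,0,0,0,0],[-0.012,0,-0.006,0,0,0,0],[-0.012,0,-0.006,0,0,0,0],[-0.012,0,-0.006,0,0,0,0],[0,0,0,0,0,0,0],[0,0,0,0,0,0,0]]]' >/dev/null; python3 chk.py 7
```

```text
[550.7 243.2 152. ] [-0.4  1.  -0.9] |F| 1.4 t 24.6
[550.8 241.4 152.9] [ 0.1  1.1 -1. ] |F| 1.5 t 25.4
```

```bash

python3 -m crank '[[[0.2,0,-0.2,0,0,0,0],[0,0,-0.8,0,0,0,0],[0,0,-0.9,0,0,0,0],[-0.8,0,-0.6,0,0,0,0],[-1,0,0,0,0,0,0],[-1,0,0,0,0,0,0],[-0.8,0,0,0,0,0,0],[0,0,0,0,0,0,0]]]' >/dev/null
python3 - <<'E'
from h import *
s=sense(); i=capture("wrist"); np.save("w8.npy",s,allow_pickle=True); cv2.imwrite("pics/w8.png",i); print(s["eef_pos"]); print(lever_angles(i,s,26.5))
E
python3 -m crank '[[[-0.7,0,0,0,0,0,0],[-1,0,0,0,0,0,0],[-1,0,0,0,0,0,0],[-1,0,0,0,0,0,0],[-0.9,0,0,0,0,0,0],[-0.6,0,0,0,0,0,0],[0,0,0.4,0,0,0,0],[0,0,0.4,0,0,0,0]]]' >/dev/null
python3 - <<'E'
from h import *
s=sense(); i=capture("wrist"); np.save("w9.npy",s,allow_pickle=True); cv2.imwrite("pics/w9.png",i); print(s["eef_pos"]); mw=cam("wrist",s); V=cv2.cvtColor(i,cv2.COLOR_BGR2HSV)[...,2]
print(lever_angles(i,s,27)); print([proj(mw,corner(-1,a,27)) for a in(0.5,.7,.9,1.)]); goal(tgt(-1,.95,27.3)+[0,-10,0],np.pi/2+.005,1)
E
```

```text
[551.55852815 154.78307677 215.97676515]
{1: (116, 0.337), -1: (345, [np.float64(-30.0), np.float64(-10.4), np.float64(-8.4)])}
[551.97120171  27.33900408 194.53206124]
{1: (-207, 0.297), -1: (197, 0.93)}
[(np.float64(276.2087417352443), np.float64(179.87055898152667)), (np.float64(276.1306666984153), np.float64(190.38395839027393)), (np.float64(276.07692656057304), np.float64(197.27187902295074)), (np.float64(276.0590557732772), np.float64(199.3923907565872))]
straight(tool mm) [ 4.4  0.4 60.6] rotdeg [-0.2  -0.05  0.08] F [ 0.9 -0.3 -2.1] t 27.1
twist row [ 0.176  0.012  2.424 -0.024 -0.007  0.01 ]
```

```bash

python3 -m crank '[[[0,0,0.8,0,0,0,0],[0,0,0.8,0,0,0,0],[0,0,0.6,0,0,0,0],[0,0,0.3,0,0,0,0],[0.25,0,-0.04,0,0,0,0],[0.2,0,-0.06,0,0,0,0],[0.2,0,-0.07,0,0,0,0],[0.1,0,-0.07,0,0,0,0]]]' >/dev/null; python3 chk.py 6 &&
python3 -m crank '[[[0.05,0,-0.06,0,0,0,0],[0.05,0,-0.06,0,0,0,0],[0.05,0,-0.05,0,0,0,0],[0.05,0,-0.05,0,0,0,0],[0.05,0,-0.05,0,0,0,0],[0.06,0,-0.045,0,0,0,0],[0.06,0,-0.04,0,0,0,0],[0.06,0,-0.04,0,0,0,0]]]' >/dev/null; python3 chk.py 6
python3 -c "
from h import *
goal(tgt(-1,.4,27.3),np.pi/2+.005,1)"
```

```text
[552.5  45.2 140.1] [-0.2 -6.   2.9] |F| 6.7 t 27.9
[552.5  45.2 140.1] [-0.2 -6.   2.9] |F| 6.7 t 27.9
straight(tool mm) [ 17.   -1.  -10.1] rotdeg [0.13 0.1  0.08] F [-0.2 -6.   2.9] t 27.9
twist row [ 0.682 -0.042 -0.403  0.016  0.012  0.01 ]
```

```bash

python3 -m crank '[[[0,0,-0.02,0,0,0,0],[0,0,-0.02,0,0,0,0],[0.01,0,-0.02,0,0,0,0],[0.02,0,-0.03,0,0,0,0],[0.02,0,-0.03,0,0,0,0],[0.02,0,-0.03,0,0,0,0],[0.02,0,-0.03,0,0,0,0],[0.02,0,-0.03,0,0,0,0]]]' >/dev/null; python3 chk.py 5 &&
python3 -m crank '[[[0.03,0,-0.035,0,0,0,0],[0.03,0,-0.035,0,0,0,0],[0.03,0,-0.03,0,0,0,0],[0.03,0,-0.03,0,0,0,0],[0.03,0,-0.03,0,0,0,0],[0.03,0,-0.03,0,0,0,0],[0.03,0,-0.025,0,0,0,0],[0.03,0,-0.025,0,0,0,0]]]' >/dev/null; python3 chk.py 5
```

```text
[551.8  48.1 144.1] [ 0.1 -2.5  1.4] |F| 2.8 t 28.7
[551.8  54.1 150.1] [ 0.1 -0.2  0.5] |F| 0.5 t 29.5
```

```bash

python3 -m crank '[[[0.03,0,-0.01,0,0,0,0],[0.03,0,-0.01,0,0,0,0],[0.03,0,-0.01,0,0,0,0],[0.03,0,-0.01,0,0,0,0],[0.03,0,-0.01,0,0,0,0],[0.03,0,-0.01,0,0,0,0],[0.03,0,-0.01,0,0,0,0],[0.03,0,-0.01,0,0,0,0]]]' >/dev/null; python3 chk.py 5 &&
python3 -m crank '[[[0.02,0,-0.01,0,0,0,0],[0.02,0,-0.01,0,0,0,0],[0.02,0,-0.01,0,0,0,0],[0.02,0,-0.01,0,0,0,0],[0.02,0,-0.01,0,0,0,0],[0.02,0,-0.01,0,0,0,0],[0.02,0,-0.01,0,0,0,0],[0.02,0,-0.01,0,0,0,0]]]' >/dev/null; python3 chk.py 5
```

```text
[551.8  60.  152.2] [-0.2 -2.   1.5] |F| 2.5 t 30.3
[551.8  63.9 154.1] [ 0.8 -1.7  1.4] |F| 2.3 t 31.1
```

```bash

python3 -m crank '[[[0.012,0,-0.007,0,0,0,0],[0.012,0,-0.007,0,0,0,0],[0.012,0,-0.007,0,0,0,0],[0.012,0,-0.007,0,0,0,0],[0.012,0,-0.007,0,0,0,0],[0.012,0,-0.007,0,0,0,0],[0.012,0,-0.007,0,0,0,0],[0.012,0,-0.007,0,0,0,0]]]' >/dev/null; python3 chk.py 6 &&
python3 -m crank '[[[0.01,0,-0.005,0,0,0,0],[0.01,0,-0.005,0,0,0,0],[0.01,0,-0.005,0,0,0,0],[0.01,0,-0.005,0,0,0,0],[0.01,0,-0.005,0,0,0,0],[0.01,0,-0.005,0,0,0,0],[0.01,0,-0.005,0,0,0,0],[0.01,0,-0.005,0,0,0,0]]]' >/dev/null; python3 chk.py 6 &&
python3 -m crank '[[[0.01,0,-0.004,0,0,0,0],[0.01,0,-0.004,0,0,0,0],[0.01,0,-0.004,0,0,0,0],[0.01,0,-0.004,0,0,0,0],[0.01,0,-0.004,0,0,0,0],[0.01,0,-0.004,0,0,0,0],[0.01,0,-0.004,0,0,0,0],[0.01,0,-0.004,0,0,0,0]]]' >/dev/null; python3 chk.py 6
```

```text
[551.7  66.3 155.4] [-0.2 -2.1 -2.4] |F| 3.2 t 31.9
[551.7  68.2 156.4] [ 0.4 -4.5 -2.6] |F| 5.2 t 32.7
[551.6  69.9 157. ] [-0.5 -6.5 -5.9] |F| 8.9 t 33.5
```

```bash

python3 -m crank '[[[0,0,0.005,0,0,0,0],[0,0,0.005,0,0,0,0],[0.006,0,0,0,0,0,0],[0.006,0,0,0,0,0,0],[0.006,0,0,0,0,0,0],[0.006,0,0,0,0,0,0],[0.006,0,0,0,0,0,0],[0.006,0,0,0,0,0,0]]]' >/dev/null; python3 chk.py 9 &&
python3 -m crank '[[[0.006,0,0,0,0,0,0],[0.006,0,0,0,0,0,0],[0.006,0,0,0,0,0,0],[0.006,0,-0.002,0,0,0,0],[0.006,0,-0.002,0,0,0,0],[0.006,0,-0.002,0,0,0,0],[0.006,0,-0.002,0,0,0,0],[0.006,0,-0.002,0,0,0,0]]]' >/dev/null; python3 chk.py 9
```

```text
[551.7  70.5 157. ] [-0.6 -8.9 -3.7] |F| 9.7 t 34.3
[551.7  70.5 157. ] [-0.6 -8.9 -3.7] |F| 9.7 t 34.3
```

```bash

python3 -m crank '[[[-0.2,0,-0.1,0,0,0,0],[0,0,-0.6,0,0,0,0],[0.3,0,-0.5,0,0,0,0],[1,0,0,0,0,0,0],[1,0,0,0,0,0,0],[1,0,0,0,0,0,0],[1,0,0,0,0,0,0],[0.9,0,0,0,0,0,0]]]' >/dev/null; python3 chk.py 9 
python3 -m crank '[[[1,0,0,0,0,0,0],[1,0,0,0,0,0,0],[0.3,0,0.1,0,0,0,0],[0,0,0.4,0,0,0,0],[0,0,0.5,0,0,0,0],[0,0,0.4,0,0,0,0],[-0.1,0,0,0,0,0,0],[-0.1,0,0,0,0,0,0]]]' >/dev/null; python3 chk.py 9
python3 -c "
from h import *
goal(tgt(1,.33,26.5),np.pi/2+.005,1)"
```

```text
[550.9 198.5 188. ] [-0.9 -0.4 -0.4] |F| 1.0 t 35.1
[550.8 248.  151.9] [0.4 0.1 0.9] |F| 1.0 t 35.9
straight(tool mm) [-6.5  0.4  1.1] rotdeg [-0.02  0.01 -0.  ] F [0.4 0.1 0.9] t 35.9
twist row [-0.259  0.017  0.044 -0.003  0.001 -0.001]
```

```bash

python3 -m crank '[[[-0.06,0,0,0,0,0,0],[-0.06,0,0,0,0,0,0],[-0.05,0,0,0,0,0,0],[-0.03,0,0,0,0,0,0],[-0.02,0,0,0,0,0,0],[-0.02,0,0,0,0,0,0],[-0.015,0,-0.005,0,0,0,0],[-0.015,0,-0.005,0,0,0,0]]]' >/dev/null; python3 chk.py 6 &&
python3 -m crank '[[[-0.012,0,-0.005,0,0,0,0],[-0.012,0,-0.005,0,0,0,0],[-0.012,0,-0.005,0,0,0,0],[-0.012,0,-0.005,0,0,0,0],[-0.012,0,-0.005,0,0,0,0],[-0.012,0,-0.005,0,0,0,0],[-0.012,0,-0.005,0,0,0,0],[-0.012,0,-0.005,0,0,0,0]]]' >/dev/null; python3 chk.py 6 &&
python3 -m crank '[[[-0.01,0,-0.003,0,0,0,0],[-0.01,0,-0.003,0,0,0,0],[-0.01,0,-0.003,0,0,0,0],[-0.01,0,-0.003,0,0,0,0],[-0.01,0,-0.003,0,0,0,0],[-0.01,0,-0.003,0,0,0,0],[-0.01,0,-0.003,0,0,0,0],[-0.01,0,-0.003,0,0,0,0]]]' >/dev/null; python3 chk.py 6
```

```text
[550.7 242.1 152.3] [-0.1  1.2  0. ] |F| 1.2 t 36.7
[550.7 239.7 153.3] [-0.1  3.7 -0.6] |F| 3.7 t 37.5
[550.7 237.5 153.8] [-0.5  3.1 -1.1] |F| 3.3 t 38.3
```

```bash

python3 -m crank '[[[-0.01,0,-0.003,0,0,0,0],[-0.01,0,-0.003,0,0,0,0],[-0.01,0,-0.003,0,0,0,0],[-0.01,0,-0.003,0,0,0,0],[-0.01,0,-0.003,0,0,0,0],[-0.01,0,-0.003,0,0,0,0],[-0.01,0,-0.003,0,0,0,0],[-0.01,0,-0.003,0,0,0,0]]]' >/dev/null; python3 chk.py 7 &&
python3 -m crank '[[[-0.008,0,-0.002,0,0,0,0],[-0.008,0,-0.002,0,0,0,0],[-0.008,0,-0.002,0,0,0,0],[-0.008,0,-0.002,0,0,0,0],[-0.008,0,-0.002,0,0,0,0],[-0.008,0,-0.002,0,0,0,0],[-0.008,0,-0.002,0,0,0,0],[-0.008,0,-0.002,0,0,0,0]]]' >/dev/null; python3 chk.py 7 &&
python3 -m crank '[[[-0.008,0,-0.002,0,0,0,0],[-0.008,0,-0.002,0,0,0,0],[-0.008,0,-0.002,0,0,0,0],[-0.008,0,-0.002,0,0,0,0],[-0.008,0,-0.002,0,0,0,0],[-0.008,0,-0.002,0,0,0,0],[-0.008,0,-0.002,0,0,0,0],[-0.008,0,-0.002,0,0,0,0]]]' >/dev/null; python3 chk.py 7
```

```text
[550.7 235.6 154.4] [-0.   4.8 -2.6] |F| 5.5 t 39.1
[550.8 234.  154.9] [-0.1  4.5 -2.1] |F| 4.9 t 39.9
[550.7 232.6 155.2] [ 0.5  5.  -4.2] |F| 6.6 t 40.7
```

```bash

python3 -m crank '[[[-0.008,0,0,0,0,0,0],[-0.008,0,0,0,0,0,0],[-0.008,0,0,0,0,0,0],[-0.008,0,0,0,0,0,0],[-0.008,0,0,0,0,0,0],[-0.008,0,0,0,0,0,0],[-0.008,0,0,0,0,0,0],[-0.008,0,0,0,0,0,0]]]' >/dev/null; python3 chk.py 8.5 &&
python3 -m crank '[[[-0.007,0,0,0,0,0,0],[-0.007,0,0,0,0,0,0],[-0.007,0,0,0,0,0,0],[-0.007,0,0,0,0,0,0],[-0.007,0,0,0,0,0,0],[-0.007,0,0,0,0,0,0],[-0.007,0,0,0,0,0,0],[-0.007,0,0,0,0,0,0]]]' >/dev/null; python3 chk.py 8.5
```

```text
[550.7 231.4 155.3] [ 1.1  7.9 -4.7] |F| 9.3 t 41.5
[550.7 231.4 155.3] [ 1.1  7.9 -4.7] |F| 9.3 t 41.5
```

```bash

python3 -m crank '[[[0.2,0,-0.1,0,0,0,0],[0,0,-0.6,0,0,0,0],[-0.3,0,-0.5,0,0,0,0],[-1,0,0,0,0,0,0],[-1,0,0,0,0,0,0],[-1,0,0,0,0,0,0],[-1,0,0,0,0,0,0],[-0.9,0,0,0,0,0,0]]]' >/dev/null; python3 chk.py 9 
python3 -m crank '[[[-1,0,0,0,0,0,0],[-0.8,0,0,0,0,0,0],[-0.05,0,0.1,0,0,0,0],[0,0,0.4,0,0,0,0],[0,0,0.5,0,0,0,0],[0,0,0.2,0,0,0,0],[0.07,0,0,0,0,0,0],[0.07,0,0,0,0,0,0]]]' >/dev/null; python3 chk.py 9
```

```text
[551.6 103.7 186.3] [-0.   0.5 -0.7] |F| 0.8 t 42.3
[551.8  63.5 155.3] [ 0.3 -0.1  0.5] |F| 0.6 t 43.1
```

```bash

python3 -m crank '[[[0.04,0,0,0,0,0,0],[0.04,0,0,0,0,0,0],[0.03,0,0,0,0,0,0],[0.03,0,0,0,0,0,0],[0.02,0,0,0,0,0,0],[0.02,0,0,0,0,0,0],[0.02,0,0,0,0,0,0],[0.02,0,0,0,0,0,0]]]' >/dev/null; python3 chk.py 7 &&
python3 -m crank '[[[0.01,0,-0.002,0,0,0,0],[0.01,0,-0.002,0,0,0,0],[0.01,0,-0.002,0,0,0,0],[0.01,0,-0.002,0,0,0,0],[0.01,0,-0.002,0,0,0,0],[0.01,0,-0.002,0,0,0,0],[0.01,0,-0.002,0,0,0,0],[0.01,0,-0.002,0,0,0,0]]]' >/dev/null; python3 chk.py 7 &&
python3 -m crank '[[[0.01,0,-0.002,0,0,0,0],[0.01,0,-0.002,0,0,0,0],[0.01,0,-0.002,0,0,0,0],[0.01,0,-0.002,0,0,0,0],[0.01,0,-0.001,0,0,0,0],[0.01,0,-0.001,0,0,0,0],[0.01,0,-0.001,0,0,0,0],[0.01,0,-0.001,0,0,0,0]]]' >/dev/null; python3 chk.py 7
```

```text
[551.9  68.3 155.5] [ 0.8 -3.5  2.8] |F| 4.5 t 43.9
[551.7  70.6 155.7] [-0.  -3.6  2.6] |F| 4.5 t 44.7
[551.7  72.5 156. ] [ 1.4 -4.9  2.2] |F| 5.6 t 45.5
```

```bash

python3 -m crank '[[[0.01,0,-0.003,0,0,0,0],[0.01,0,-0.003,0,0,0,0],[0.01,0,-0.003,0,0,0,0],[0.01,0,-0.003,0,0,0,0],[0.01,0,-0.003,0,0,0,0],[0.01,0,-0.003,0,0,0,0],[0.01,0,-0.003,0,0,0,0],[0.01,0,-0.003,0,0,0,0]]]' >/dev/null; python3 chk.py 7.5 &&
python3 -m crank '[[[0.008,0,-0.001,0,0,0,0],[0.008,0,-0.001,0,0,0,0],[0.008,0,-0.001,0,0,0,0],[0.008,0,-0.001,0,0,0,0],[0.008,0,-0.001,0,0,0,0],[0.008,0,-0.001,0,0,0,0],[0.008,0,-0.001,0,0,0,0],[0.008,0,-0.001,0,0,0,0]]]' >/dev/null; python3 chk.py 8 &&
python3 -m crank '[[[0.008,0,-0.001,0,0,0,0],[0.008,0,-0.001,0,0,0,0],[0.008,0,-0.001,0,0,0,0],[0.008,0,-0.001,0,0,0,0],[0.008,0,-0.001,0,0,0,0],[0.008,0,-0.001,0,0,0,0],[0.008,0,-0.001,0,0,0,0],[0.008,0,-0.001,0,0,0,0]]]' >/dev/null; python3 chk.py 8
```

```text
[551.6  74.5 156.4] [ 1.1 -4.5 -2.8] |F| 5.4 t 46.3
[551.6  75.8 156.5] [ 0.6 -6.2 -4.3] |F| 7.6 t 47.1
[551.5  76.9 156.6] [ 1.4 -8.7 -5.2] |F| 10.2 t 47.9
```

```bash

python3 -m crank '[[[-0.2,0,-0.1,0,0,0,0],[0,0,-0.6,0,0,0,0],[0.3,0,-0.5,0,0,0,0],[1,0,0,0,0,0,0],[1,0,0,0,0,0,0],[1,0,0,0,0,0,0],[1,0,0,0,0,0,0],[0.9,0,0,0,0,0,0]]]' >/dev/null; python3 chk.py 9 
python3 -m crank '[[[1,0,0,0,0,0,0],[0.7,0,0,0,0,0,0],[0.05,0,0.1,0,0,0,0],[0,0,0.4,0,0,0,0],[0,0,0.5,0,0,0,0],[0,0,0.25,0,0,0,0],[-0.1,0,0,0,0,0,0],[-0.1,0,0,0,0,0,0]]]' >/dev/null; python3 chk.py 9
```

```text
[550.6 205.  187.8] [-0.3  0.5  0.7] |F| 0.9 t 48.7
[550.9 240.9 155.8] [-0.3 -0.8  0. ] |F| 0.9 t 49.5
```

```bash

python3 -m crank '[[[-0.05,0,0,0,0,0,0],[-0.05,0,0,0,0,0,0],[-0.04,0,0,0,0,0,0],[-0.03,0,0,0,0,0,0],[-0.02,0,0,0,0,0,0],[-0.02,0,0,0,0,0,0],[-0.02,0,0,0,0,0,0],[-0.01,0,0,0,0,0,0]]]' >/dev/null; python3 chk.py 7 &&
python3 -m crank '[[[-0.01,0,-0.001,0,0,0,0],[-0.01,0,-0.001,0,0,0,0],[-0.01,0,-0.001,0,0,0,0],[-0.01,0,-0.001,0,0,0,0],[-0.01,0,-0.001,0,0,0,0],[-0.01,0,-0.001,0,0,0,0],[-0.01,0,-0.001,0,0,0,0],[-0.01,0,-0.001,0,0,0,0]]]' >/dev/null; python3 chk.py 7
```

```text
[550.8 235.7 155.9] [ 0.3  1.2 -0. ] |F| 1.2 t 50.3
[550.9 233.6 156.1] [-0.7  3.6  2.5] |F| 4.4 t 51.1
```

```bash

python3 -m crank '[[[-0.01,0,-0.002,0,0,0,0],[-0.01,0,-0.002,0,0,0,0],[-0.01,0,-0.002,0,0,0,0],[-0.01,0,-0.002,0,0,0,0],[-0.01,0,-0.002,0,0,0,0],[-0.01,0,-0.002,0,0,0,0],[-0.01,0,-0.002,0,0,0,0],[-0.01,0,-0.002,0,0,0,0]]]' >/dev/null; python3 chk.py 7 &&
python3 -m crank '[[[-0.01,0,-0.001,0,0,0,0],[-0.01,0,-0.001,0,0,0,0],[-0.01,0,-0.001,0,0,0,0],[-0.01,0,-0.001,0,0,0,0],[-0.01,0,-0.001,0,0,0,0],[-0.01,0,-0.001,0,0,0,0],[-0.01,0,-0.001,0,0,0,0],[-0.01,0,-0.001,0,0,0,0]]]' >/dev/null; python3 chk.py 7 &&
python3 -m crank '[[[-0.008,0,0,0,0,0,0],[-0.008,0,0,0,0,0,0],[-0.008,0,0,0,0,0,0],[-0.008,0,0,0,0,0,0],[-0.008,0,0,0,0,0,0],[-0.008,0,0,0,0,0,0],[-0.008,0,0,0,0,0,0],[-0.008,0,0,0,0,0,0]]]' >/dev/null; python3 chk.py 8
```

```text
[550.8 231.5 156.3] [-0.1  3.7  1.3] |F| 4.0 t 51.9
[550.8 229.4 156.5] [ 1.   4.9 -0.2] |F| 5.1 t 52.7
[550.8 227.9 156.5] [ 1.4  3.2 -1.1] |F| 3.6 t 53.5
```

```bash

python3 -m crank '[[[-0.008,0,0,0,0,0,0],[-0.008,0,0,0,0,0,0],[-0.008,0,0,0,0,0,0],[-0.008,0,0,0,0,0,0],[-0.008,0,0,0,0,0,0],[-0.008,0,0,0,0,0,0],[-0.008,0,0,0,0,0,0],[-0.008,0,0,0,0,0,0]]]' >/dev/null; python3 chk.py 7.5 &&
python3 -m crank '[[[-0.006,0,0,0,0,0,0],[-0.006,0,0,0,0,0,0],[-0.006,0,0,0,0,0,0],[-0.006,0,0,0,0,0,0],[-0.006,0,0,0,0,0,0],[-0.006,0,0,0,0,0,0],[0,0,0,0,0,0,0],[0,0,0,0,0,0,0]]]' >/dev/null; python3 chk.py 8
```

```text
[550.8 226.4 156.5] [ 1.6  5.6 -1.3] |F| 6.0 t 54.3
[550.8 225.8 156.5] [ 0.4  6.3 -2.3] |F| 6.8 t 55.1
```

```bash

python3 -m crank '[[[0.2,0,-0.1,0,0,0,0],[0,0,-0.6,0,0,0,0],[-0.3,0,-0.5,0,0,0,0],[-1,0,0,0,0,0,0],[-1,0,0,0,0,0,0],[-1,0,0,0,0,0,0],[-1,0,0,0,0,0,0],[-0.9,0,0,0,0,0,0]]]' >/dev/null; python3 chk.py 9 
python3 -m crank '[[[-1,0,0,0,0,0,0],[-0.4,0,0,0,0,0,0],[0,0,0.2,0,0,0,0],[0,0,0.5,0,0,0,0],[0,0,0.5,0,0,0,0],[0,0,0,0,0,0,0],[0.08,0,0,0,0,0,0],[0.04,0,0,0,0,0,0]]]' >/dev/null; python3 chk.py 6 &&
python3 -m crank '[[[0.04,0,0,0,0,0,0],[0.04,0,0,0,0,0,0],[0.03,0,0,0,0,0,0],[0.02,0,0,0,0,0,0],[0.02,0,0,0,0,0,0],[0.02,0,0,0,0,0,0],[0.02,0,0,0,0,0,0],[0.01,0,0,0,0,0,0]]]' >/dev/null; python3 chk.py 7
```

```text
[551.5  98.3 187.3] [ 0.1  0.1 -0.4] |F| 0.4 t 55.9
[551.9  68.9 156.9] [-0.7  0.2  0.1] |F| 0.8 t 56.7
[551.7  73.3 156.6] [ 0.7 -0.9  1. ] |F| 1.5 t 57.5
```

```bash
python3 chk.py 7 &&
python3 -m crank '[[[0.01,0,-0.001,0,0,0,0],[0.01,0,-0.001,0,0,0,0],[0.01,0,-0.001,0,0,0,0],[0.01,0,-0.001,0,0,0,0],[0.01,0,-0.001,0,0,0,0],[0.01,0,-0.001,0,0,0,0],[0.01,0,-0.001,0,0,0,0],[0.01,0,-0.001,0,0,0,0]]]' >/dev/null; python3 chk.py 7 &&
python3 -m crank '[[[0.01,0,-0.001,0,0,0,0],[0.01,0,-0.001,0,0,0,0],[0.01,0,-0.001,0,0,0,0],[0.01,0,-0.001,0,0,0,0],[0.01,0,-0.001,0,0,0,0],[0.01,0,-0.001,0,0,0,0],[0.01,0,-0.001,0,0,0,0],[0.01,0,-0.001,0,0,0,0]]]' >/dev/null; python3 chk.py 7
```

```text
[551.7  73.3 156.6] [ 0.7 -0.9  1. ] |F| 1.5 t 57.5
[551.8  75.3 156.9] [ 0.3 -1.6  1.5] |F| 2.2 t 58.3
[551.7  77.4 156.9] [ 0.7 -4.6  1.2] |F| 4.7 t 59.1
```

```bash

python3 -m crank '[[[0.009,0,-0.001,0,0,0,0],[0.009,0,-0.001,0,0,0,0],[0.009,0,-0.001,0,0,0,0],[0.009,0,-0.001,0,0,0,0],[0.009,0,0,0,0,0,0],[0.009,0,0,0,0,0,0],[0.009,0,0,0,0,0,0],[0.009,0,0,0,0,0,0]]]' >/dev/null; python3 chk.py 8 &&
python3 -m crank '[[[0.008,0,0,0,0,0,0],[0.008,0,0,0,0,0,0],[0.008,0,0,0,0,0,0],[0.008,0,0,0,0,0,0],[0.008,0,0,0,0,0,0],[0.008,0,0,0,0,0,0],[0.008,0,0,0,0,0,0],[0.008,0,0,0,0,0,0]]]' >/dev/null; python3 chk.py 8
```

```text
[551.6  79.2 156.9] [ 0.5 -4.7 -1. ] |F| 4.8 t 59.9
[551.6  80.8 157. ] [ 1.3 -3.4 -3.4] |F| 5.0 t 60.7
```

```bash

python3 -m crank '[[[0.006,0,0,0,0,0,0],[0.006,0,0,0,0,0,0],[0.006,0,0,0,0,0,0],[0.006,0,0,0,0,0,0],[0.006,0,0,0,0,0,0],[0,0,0,0,0,0,0],[0,0,0,0,0,0,0],[0,0,0,0,0,0,0]]]' >/dev/null; python3 chk.py 9
python3 -m crank '[[[-0.3,0,-0.1,0,0,0,0],[0,0,-0.6,0,0,0,0],[0.4,0,-0.8,0,0,0,0],[0.8,0,-0.8,0,0,0,0],[0.8,0,-0.8,0,0,0,0],[0.8,0,-0.8,0,0,0,0],[0.7,0,-0.6,0,0,0,0],[0,0,0,0,0,0,60]]]' >/dev/null; python3 chk.py 9
python3 - <<'E'
from h import *
s=sense(); i=capture("wrist"); b=capture("side"); cv2.imwrite("pics/w10.png",i)
print(s["eef_pos"],lever_angles(i,s,24))
b=cv2.resize(b[190:340,160:300],(400,428)); a=cv2.resize(i[:,130:430],(400,560))
o=np.zeros((600,800,3),np.uint8); o[:428,:400]=b; o[:560,400:]=a; cv2.imwrite("pics/c10.png",o)
E
```

```text
[551.6  81.5 157. ] [ 0.3 -4.5 -3.9] |F| 6.0 t 61.5
[551.6 163.5 272.3] [ 0.3 -0.8  0.4] |F| 0.9 t 62.3
[551.63002298 163.45875673 272.26368531] {1: (127, 0.303), -1: (295, 0.321)}
```

View pics/c10.png

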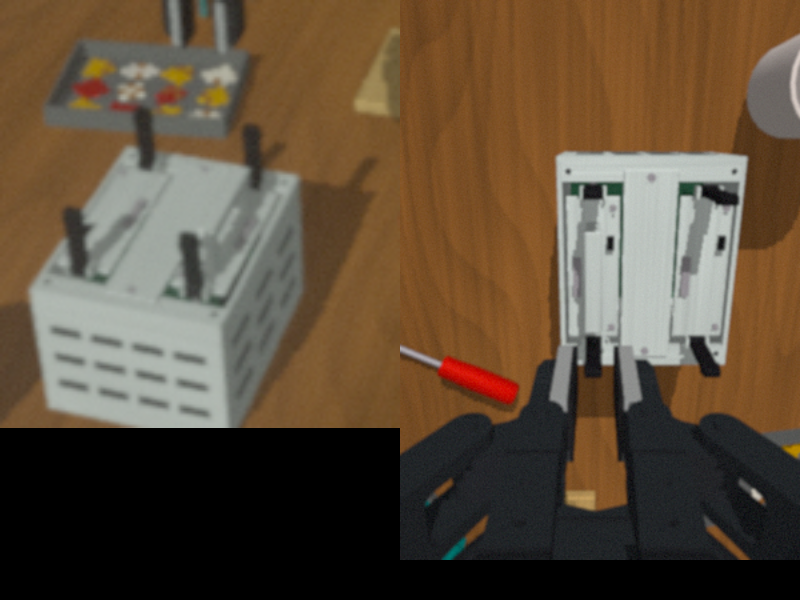

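Both of the card's levers look upright, parallel to the fitted card's. Now a numeric check: tip ends at rows of about 138 and 281.

```bash
python3 - <<'E'
from h import *
s=sense(); i=cv2.imread("pics/w10.png"); mw=cam("wrist",s); V=cv2.cvtColor(i,cv2.COLOR_BGR2HSV)[...,2]
u=int(proj(mw,corner(1,0,24))[0]); print(u,V[128:152,u-2:u+3].mean(1).astype(int),V[250:300,u-2:u+3].mean(1).astype(int))
for sd in(1,-1): print([(th,round(proj(mw,corner(sd,th,24))[1],1)) for th in(-.05,0,.05,.12,.2)])
print("inner top corner rows",[proj(mw,corner(a,-.12,24))[1] for a in(1,-1)])
E
```

```text
277 [204 208 206 202 201 201 201 187 145  93  55  33  27  30  28  31  32  32
  29  25  41  85 125 139] [155 127  78  39  33  30  30  26  23  25  26  27  29  26  29  28  30  28
  26  27  29  25  26  24  23  27  25  31  33  33  26  27  36  60  78  85
  85  85  87  85  86  84  84  86  84  86  85  86  85  86]
[(-0.05, np.float64(147.7)), (0, np.float64(144.4)), (0.05, np.float64(141.1)), (0.12, np.float64(136.5)), (0.2, np.float64(131.1))]
[(-0.05, np.float64(280.4)), (0, np.float64(282.8)), (0.05, np.float64(285.1)), (0.12, np.float64(288.2)), (0.2, np.float64(291.4))]
inner top corner rows [np.float64(152.27517435861967), np.float64(276.8728449602976)]
```

```bash
python3 - <<'E'
from h import *
s=sense(); mw=cam("wrist",s)
def pt(sd,th,r,o,zc=24): return [X0,Y0+sd*(58+r*np.sin(th)+o*np.cos(th)),zc+88+r*np.cos(th)-o*np.sin(th)]
for sd in(1,-1):
  for th in(0,.05,.1,.15): print(sd,th,[round(proj(mw,pt(sd,th,r,o))[1],1) for r,o in((5,3),(5,-3),(50,3),(50,-3))])
E
```

```text
1 0 [np.float64(138.3), np.float64(145.0), np.float64(144.5), np.float64(152.3)]
1 0.05 [np.float64(138.0), np.float64(144.7), np.float64(141.1), np.float64(149.0)]
1 0.1 [np.float64(137.7), np.float64(144.5), np.float64(137.8), np.float64(145.8)]
1 0.15 [np.float64(137.4), np.float64(144.2), np.float64(134.5), np.float64(142.5)]
-1 0 [np.float64(259.4), np.float64(254.1), np.float64(282.8), np.float64(276.9)]
-1 0.05 [np.float64(259.6), np.float64(254.4), np.float64(285.1), np.float64(279.4)]
-1 0.1 [np.float64(259.7), np.float64(254.7), np.float64(287.3), np.float64(281.8)]
-1 0.15 [np.float64(259.8), np.float64(255.0), np.float64(289.4), np.float64(284.2)]
```

```bash
python3 -c "
from rig import *
print(finish_job())"
```

```text
the job is handed in; nothing more can be done
None
```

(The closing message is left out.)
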